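# Sweep the carrot stubs off the mandoline slicer

## Robot

A 6-joint arm with a two-finger parallel gripper is mounted at the origin on the work surface. World frame = base frame: x ahead of the robot, y to its left, z up, the work surface at z = 0. Lengths are in mm, angles in degrees, forces in N, time in s.
With the tool pointing down it reaches from about 275 to 750 mm from the base axis. Payload 10.2 kg.
Tool frame: the origin (TCP) lies midway between the tips of the shut fingers; the grasp point (between the pads) lies arm.grip_point_offset behind it (arm.grip_point_offset is the distance from the TCP to the grasp point, in mm); z points along the fingers, y is the direction in which the jaws open and shut (so a half turn about z gives the same grasp; the last joint's range is limited). The gripper opens to 88 mm and grips with 3 to 60 N. Pads are 18 mm wide; open, the fingers measure 123 mm over their backs; the gripper's body (75 mm by 187 mm) begins 45 mm behind the grasp point.
Start: joints at [-88.087, 17.928, 85.812, -0, 76.261, -12.8], TCP at [133.33, -507.794, 238.72] pointing down, gripper open.
Joint ranges: [-168.41, 168.41], [-55.51, 124.54], [10.69, 146.95], [-70.63, 250.63], [1, 178], [-165.06, 165.06]. Speed limits (degrees/s): [136.94, 136.94, 172.46, 180, 180, 180].

## Interface

Orientations are given as [roll, pitch, yaw] about the fixed x, y, z axes, in that order (R = Rz(yaw) Ry(pitch) Rx(roll)).
In Python, from workcell import arm, eyes, ticket gives the robot as it stands. The module is installed in compiled form; this text tells all that it offers.
- The arm moves only by the tool step_arm, never from a script. Its arguments are lists of equal length, an entry for each row: "dp": the shift along the tool's x, y, z in units of 30 mm (1.0 is 30 mm), a list of three; "dr": the turn, a rotation vector about the tool's x, y, z in units of 6 degrees (1.0 is 6 degrees), a list of three. In form: {"dp": [[tx, ty, tz], ...], "dr": [[rx, ry, rz], ...]}. A call has exactly 10 rows; each row shifts and turns the commanded pose from where the row before left it, along the tool's axes as they then stand; what a row does not reach is not made up. A row lasts 1/12 s, in which the tool goes at most 41.7 mm and 7.16 degrees, less where a joint would pass 70% of its speed; a pose out of reach is approached as far as the arm can. A call is refused whole if a number of a shift passes 1 or a number of a turn 1, either way. A call with a gripper value outside its range is refused whole. "claw" is the closure, from 0 (fully open) to 1 (shut), set as the call begins (left out, the last holds). The fingers move at their own pace and stop on an object; "grip_force" is the grip in N (left out, the last holds). Time passes only in rows, so rows that do not move let the fingers close, or fill a call up. It gives the time, the measured TCP pose, the force and the opening at its end, in the units of the state.
- arm.get_state(): the state, without advancing time (a new reading comes with each control period).
- eyes.get_image(name): name is "scene" or "top" or "wrist"; returns the picture (420x560x3 uint8, red, green, blue); there is no depth.
- eyes.camera_info(name): a dict with "intrinsics" (3x3 intrinsics, pixels), "world_to_cam" (4x4, takes a point from world to camera coordinates). Camera axes: x right, y down, z forward; pixel columns grow to the right and rows downward; lengths in mm; the calibration is good to about 2 mm. A picture is of the moment at which its call begins: read the wrist's pose just before it. camera_info takes no time and is no camera call; for the wrist camera it gives the pose at the moment of the call.
- ticket.finish_job(): hands the job in, once; it reports no verdict.
The state is a dict: "clock": time; "qpos": joint angles; "joint_velocities": joint speeds; "effort": joint torques, N m; "ee_pos": TCP position; "tcp_rot": TCP orientation; "wrist_force": force on the tool from outside, world axes, zero at the start; "wrist_torque": the same for the moment, N m; "grip_width": opening from 0.0 (shut) to 1.0 (fully open).
Only numpy, scipy, OpenCV 4.12 (cv2) and the standard library are available. Lean on these libraries where they do the work, as an engineer would, in place of code of your own. Each camera call takes 0.05 s, during which the arm holds its last target.

## Task

Slide the slicer's food carriage by its red knob right up to its stop at the top of the ramp; then take the counter brush and, holding it flat to the sloping bed, sweep all three carrot stubs down the ramp and off its foot into the steel scrap tray, without touching the stubs with the fingers. Lay the brush back in its white caddy, bristles down, and slide the carriage down again and leave it parked with its deck covering the blade. Leave the whole carrots, the peeler, the salt bowl and the scrap tray where they stand.

Things in the scene. Friction and masses are not known exactly. Their poses are not given: they have to be found in the camera images.
- slicer: Sloping bed (ramp) of a steel mandoline slicer, fixed. Origin: centre of the bed surface, 143 mm above the counter. x = across (away from the robot), y = up the slope (24 degrees), z = square to the bed. Bed 400 mm long (y -200 foot, +200 top), 118 wide, smooth and flush, between side rails 8 mm thick that stand 14 mm above it. A black hand grip closes the top end.
- bed_foot (a point): Middle of the open lower edge of the bed, y = -200, 62 mm above the counter; it hangs 15 to 30 mm inside the near edge of the scrap tray. Axes as the slicer's.
- blade (a point): Centre of the bright slanting blade strip (16 mm wide, 121 mm across, turned 9 degrees), flush in the bed, 30 mm downhill of the bed's centre. Axes as the slicer's.
- carriage (a joint): Food carriage: black deck on the side rails, 136 mm across, 95 along the ramp, underside 32 and top 38 mm above the bed (it passes over the stubs). Slides along the slope; m: 0 at the lower stop (deck centre at slicer y = -130), 0.27 at the upper stop (y = +140), 0.10 with the deck centred over the blade. It stays where it is left; pushing takes about 4 N.
- carriage_knob (a point): Grip point of the carriage: on the axis of the upright red knob (32 mm in diameter, 40 tall, square to the bed, mid-deck), 28 mm above the deck and 12 mm below the knob's top, 66 mm above the bed. Axes as the slicer's.
- brush: Wooden counter brush, loose, about 0.13 kg. Origin: centre of the head at the bristle tips. x runs from the handle to the head, z from the bristles up. Bristles (stiff) 90 mm along x, 30 along y, 28 high; head block on top 96 x 36 mm, z 28 to 42. Straight handle 22 mm wide (y) and 20 mm thick (z 28 to 48), from x = -46 to x = -188.
- brush_grip (a point): Where to hold the brush: middle of the handle's section, 100 mm behind the head's centre (x) and 38 mm above the bristle tips (z). Axes as the brush's.
- caddy: White open tray, fixed, in which the brush head stands bristles down with the handle out over the low wall on the robot's side (-x). Origin: centre of the underside. Outside 122 (x) x 62 (y) x 20 mm high, wall and floor 3 mm; the head has 13 mm of play each way along x and y. The brush lies in it near its centre, x axes alike, origin 3 mm above the caddy's.
- scrap_tray: Shallow steel tray, loose, 0.6 kg, under the foot of the ramp. Origin: centre of the underside. Outside 180 (x) x 190 (y) x 45 mm high, wall and floor 3 mm, rim 5 mm wider all round.
- stub_orange: Orange carrot stub, loose, about 14 g, standing on the sloping bed on its flat cut face, held only by friction. 28 mm across, 21 mm high. Origin: centre of the cut face.
- stub_yellow: Yellow carrot stub, as the orange one: 27 mm across, 20 mm high.
- stub_purple: Purple carrot stub, as the orange one: 26 mm across, 22 mm high.
- carrot_yellow: Whole yellow carrot lying on the counter, loose, 170 mm long along its x, 36 mm thick. Origin: under its middle. To be left alone.
- carrot_purple: Whole purple carrot lying on the counter, loose, 180 mm long along its x, 34 mm thick. Origin: under its middle. To be left alone.
- peeler: Steel peeler lying on the counter, loose, 180 mm long along its x, 17 mm thick. Origin: under its middle. To be left alone.
- salt_bowl: White salt bowl, loose, 68 mm across, 42 mm high. Origin: centre of its underside. To be left alone.
Mind the look-alikes: they are no part of the job. What is meant by the caddy is not black or purple, and is the larger of those in its own colour.

How it is judged:
By the outcome, as a careful person would: the job done as asked, in the order asked, and still so for the second after the job is handed in, with the robot touching nothing.
It also fails if it takes over 72 s, if anything falls off the work surface, if the arm or the gripper's body presses on something with over 40 N, if the wrist force passes 120 N, or if a joint passes its speed limit or range.

## Working session

There is one attempt and no reset: what is moved stays moved. The work goes in short steps, Python scripts to look and compute and a tool call to move; the robot and the scene stay as the last step left them, time stands still between calls to the robot, and variables do not carry over. Pictures are saved under pics/ and viewed, and the job is handed in when it is done.

Besides the shell and the picture viewer there is one more tool, called after "Emit:" by a JSON object that holds its "op" and its "data", one argument or row to a line. step_arm: Moves the arm, as the interface text tells. Its arguments: {"type":"object","properties":{"dp":{"type":"array","items":{"type":"array","items":{"type":"number"}}},"dr":{"type":"array","items":{"type":"array","items":{"type":"number"}}},"claw":{"type":"number"},"grip_force":{"type":"number"}},"required":["dp","dr"]}

```bash
mkdir -p pics; ls; python3 - <<'E'
from workcell import arm, eyes
import cv2,numpy as np
print(arm.get_state()); print(arm.grip_point_offset)
for n in ["scene","top","wrist"]:
    cv2.imwrite(f"pics/{n}0.png",eyes.get_image(n)[:,:,::-1])
    i=eyes.camera_info(n); print(n,np.round(i["intrinsics"],1).tolist(),np.round(i["world_to_cam"],4).tolist())
E
```

```text
pics
{'clock': 0.0, 'qpos': array([-8.80860467e+01,  1.79583377e+01,  8.58537303e+01, -5.24052399e-04,
        7.62588088e+01, -1.28012379e+01]), 'joint_velocities': array([ 0.00529033, -0.04486614,  0.02183594,  0.01918721, -0.05526919,
        0.01776021]), 'effort': array([ 1.73789584e-03, -4.02200603e+01, -2.52273828e+01,  6.95522223e-02,
        3.51847603e-02, -1.02399456e-04]), 'ee_pos': array([ 133.32338432, -507.54282674,  238.17277352]), 'tcp_rot': array([-1.79930772e+02, -1.52079041e-02,  1.47153068e+01]), 'wrist_force': array([ 0.52230027, -0.88506768, -0.29909527]), 'wrist_torque': array([ 0.07670069,  0.0120943 , -0.03824282]), 'grip_width': 0.9961710734630549}
18.700000000000003
scene [[517.0, 0.0, 283.6], [0.0, 517.0, 211.0], [0.0, 0.0, 1.0]] [[0.8051, 0.5932, -0.0021, -400.1723], [0.5103, -0.6944, -0.5074, -329.981], [-0.3024, 0.4074, -0.8617, 1904.9679], [0.0, 0.0, 0.0, 1.0]]
top [[407.5, 0.0, 280.6], [0.0, 407.5, 214.5], [0.0, 0.0, 1.0]] [[0.0181, -0.9998, -0.0026, -139.5645], [-0.9982, -0.0179, -0.058, 581.8055], [0.0579, 0.0036, -0.9983, 1110.2524], [0.0, 0.0, 0.0, 1.0]]
wrist [[330.2, 0.0, 278.8], [0.0, 330.2, 207.5], [0.0, 0.0, 1.0]] [[0.2528, -0.9675, -0.0015, -522.764], [-0.9266, -0.2426, 0.2872, -38.5538], [-0.2783, -0.0712, -0.9579, 390.3909], [0.0, 0.0, 0.0, 1.0]]
```

View pics/scene0.png

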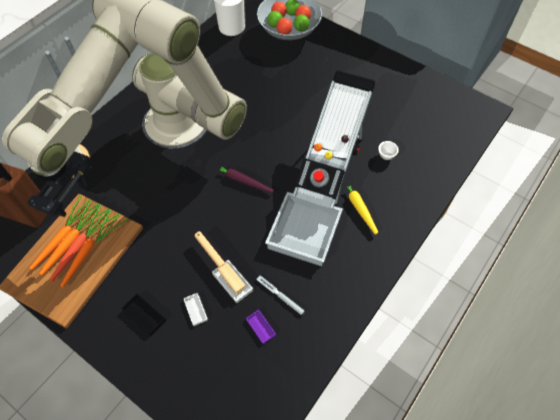

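View pics/top0.png

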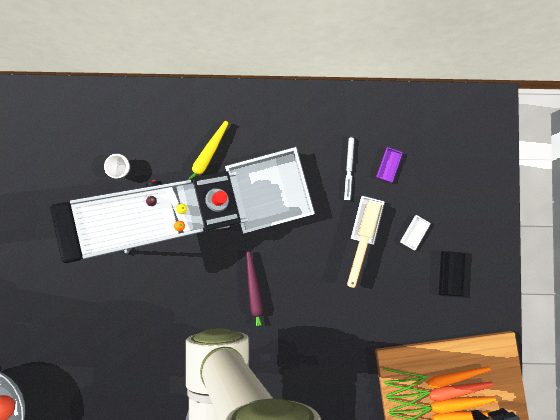

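View pics/wrist0.png

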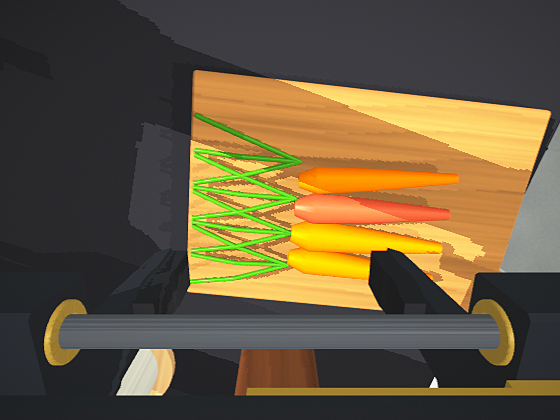

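The top view shows the ramp with its black grip at (66,232), its foot at about (232,200), the red knob at (219,199), and stubs at (151,201) purple, (181,209) yellow and (180,227) orange. There are two white caddies. The larger, at (368,220), holds the brush and the smaller is empty at (416,232). The black one at (455,273) and the purple one at (390,165) are look-alikes. I'll enlarge to confirm.

```bash
python3 - <<'E'
import cv2
a=cv2.imread("pics/top0.png")
cv2.imwrite("pics/c1.png",cv2.resize(a[130:270,40:240],None,fx=4,fy=4,interpolation=cv2.INTER_CUBIC))
cv2.imwrite("pics/c2.png",cv2.resize(a[130:300,220:440],None,fx=3.5,fy=3.5,interpolation=cv2.INTER_CUBIC))
b=cv2.imread("pics/scene0.png")
cv2.imwrite("pics/c3.png",cv2.resize(b[60:270,250:400],None,fx=2.8,fy=2.8,interpolation=cv2.INTER_CUBIC))
E
```

```text
(no output)
```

View pics/c1.png

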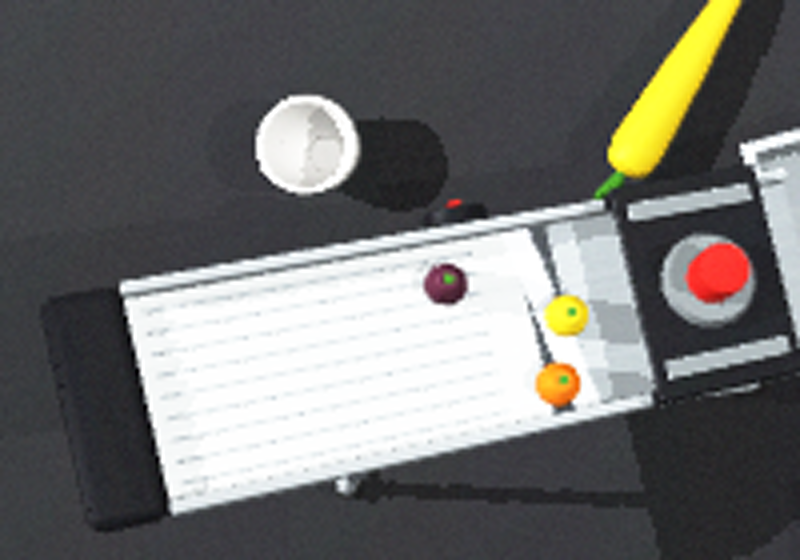

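View pics/c2.png

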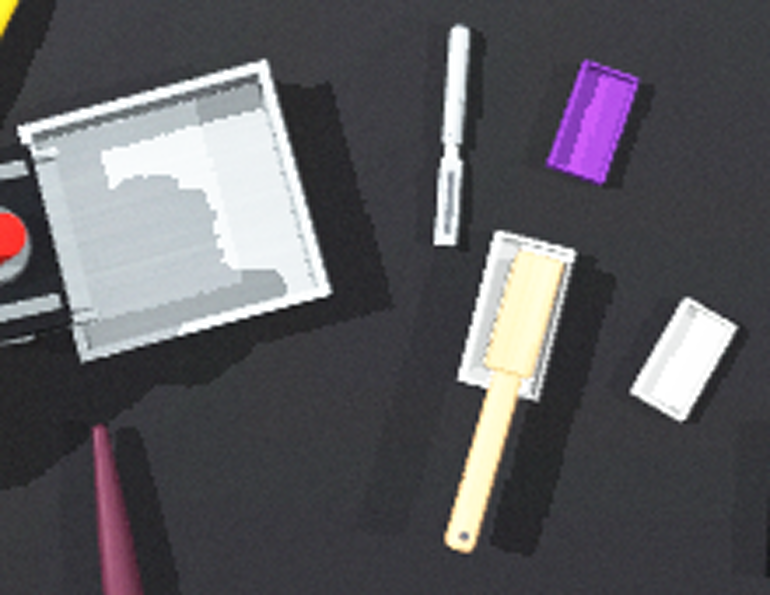

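View pics/c3.png

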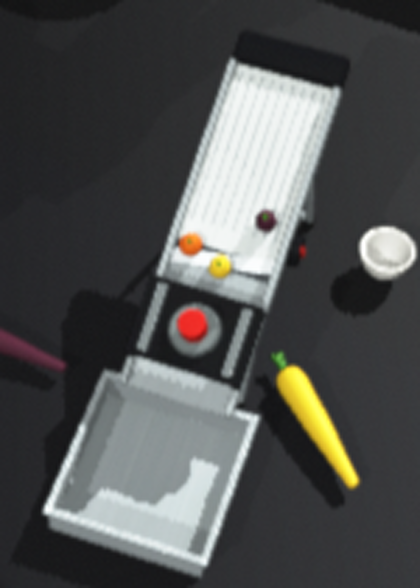

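```bash
cat > h.py <<'E'
import numpy as np
from scipy.optimize import least_squares
from scipy.spatial.transform import Rotation as R
from workcell import eyes
CI={n:eyes.camera_info(n) for n in("top","scene")}
def proj(P,n,ci=None):
    ci=ci or CI[n]; P=np.atleast_2d(P); W=np.array(ci["world_to_cam"])
    c=P@W[:3,:3].T+W[:3,3]; p=c@np.array(ci["intrinsics"]).T
    return p[:,:2]/p[:,2:]
def ray(px,n,ci=None):
    ci=ci or CI[n]; W=np.array(ci["world_to_cam"]);Rm=W[:3,:3]
    o=-Rm.T@W[:3,3]; d=Rm.T@np.linalg.inv(ci["intrinsics"])@np.array([px[0],px[1],1.]); return o,d
def slR(yaw): return R.from_euler('z',yaw,degrees=True)*R.from_euler('x',24,degrees=True)
def onplane(px,n,Rm,o0,z,ci=None):
    o,d=ray(px,n,ci); nrm=Rm.as_matrix()[:,2]
    t=(z-nrm@(o-o0))/(nrm@d); return Rm.inv().apply(o+t*d-o0)
E
cat > m1.py <<'E'
from h import *
obs=[("top",(120,283),-1),]
T=lambda u,v:(40+u/4-.375,130+v/4-.375); S=lambda u,v:(250+u/2.8-.3,60+v/2.8-.3); B=lambda u,v:np.array((220+u/3.5-.36,130+v/3.5-.36))
# (cam,px,x,ycoef(c),y,z)
O=[("top",T(120,283),67,0,200,14),("top",T(172,515),-67,0,200,14),
("top",T(612,203),68,1,47.5,38),("top",T(657,405),-68,1,47.5,38),("top",T(720,272),0,1,0,78),
("scene",S(192,324),0,1,0,78),("scene",S(158,275),-68,1,47.5,38),("scene",S(268,300),68,1,47.5,38),("scene",S(233,62),-67,0,200,14),("scene",S(342,92),67,0,200,14)]
def res(p,full=False):
    Rm=slR(p[2]);o=[]
    for n,px,x,c,y,z in O:
        o.append(proj(Rm.apply([x,y+c*p[3],z])+[p[0],p[1],143],n)[0]-px)
    return np.array(o).ravel()
s=least_squares(res,[450,100,-10,-130],loss='soft_l1');print("slicer",s.x.round(2));print(s.fun.reshape(-1,2).round(1).tolist())
p=s.x;Rm=slR(p[2]);o0=np.array([p[0],p[1],143])
for nm,t,sc,h in[("purple",(447,281),(266,216),22),("yellow",(570,313),(220,264),20),("orange",(562,381),(191,241),21)]:
    print(nm,onplane(T(*t),"top",Rm,o0,h).round(1),onplane(S(*sc),"scene",Rm,o0,h).round(1))
def planar(nm,pts,p0):
    f=lambda p:np.concatenate([proj(R.from_euler('z',p[2],degrees=True).apply(P)+[p[0],p[1],0],"top")[0]-B(*px) for P,px in pts])
    s=least_squares(f,p0);print(nm,s.x.round(2),s.fun.round(1).tolist());return s.x
planar("brush",[((-188,0,51),(460,550)),((48,18,45),(517,247)),((48,-18,45),(563,256)),((-48,18,45),(484,368)),((-48,-18,45),(530,378))],[480,-250,0])
planar("caddy",[((61,31,20),(495,232)),((61,-31,20),(575,248)),((-61,-31,20),(537,400)),((-61,31,20),(459,381))],[480,-250,0])
planar("tray",[((95,100,45),(18,128)),((95,-100,45),(267,62)),((-95,-100,45),(330,297)),((-95,100,45),(82,360))],[480,-50,0])
E
python3 m1.py
```

```text
slicer [ 578.06  152.98   15.19 -119.69]
[[-0.0, -0.8], [0.0, -0.3], [-1.7, -3.5], [0.0, -0.2], [0.4, -0.6], [-0.5, -0.9], [-2.7, -1.2], [-1.0, 2.5], [-1.1, -1.2], [-0.4, -0.9]]
purple [32.2 29.6 22. ] [33.8 31.4 22. ]
yellow [ -0.6 -37.3  20. ] [  1.6 -36.6  20. ]
orange [-40.5 -22.9  21. ] [-38.5 -21.1  21. ]
brush [ 575.2  -367.89  -14.75] [0.2, 0.0, 0.0, -0.3, -0.2, 0.7, 0.1, -0.6, -0.1, 0.2]
caddy [ 574.06 -367.87  -13.03] [0.3, -0.4, -0.7, 0.5, 0.0, 0.0, 0.3, -0.1]
tray [648.47 -97.77  15.94] [0.1, -0.5, 0.1, -0.4, 0.4, -0.2, -0.6, 0.9]
```

```bash
cat > ov.py <<'E'
from h import *
import cv2,sys
p=[float(v) for v in sys.argv[1:5]]
Rm=slR(p[2]);o0=np.array([p[0],p[1],143])
def draw(n,img,x0,y0,f,ci=None):
    def poly(P,col,cl=True):
        q=(proj(Rm.apply(P)+o0,n,ci)-[x0,y0]+.5)*f-.5
        cv2.polylines(img,[np.round(q*8).astype(int)],cl,col,1,cv2.LINE_AA,3)
    for x in(59,67,-59,-67): poly([[x,-200,14],[x,200,14]],(255,0,0),False)
    poly([[-59,-200,0],[59,-200,0],[59,200,0],[-59,200,0]],(0,255,0))
    c=p[3]
    poly([[-68,c-47.5,38],[68,c-47.5,38],[68,c+47.5,38],[-68,c+47.5,38]],(0,0,255))
    a=np.linspace(0,6.28,30)
    poly(np.c_[16*np.cos(a),c+16*np.sin(a),0*a+78],(255,255,0))
    b=np.deg2rad(9)
    for s in(1,-1):
        poly([[60*u*np.cos(b),-30+s*60*u*np.sin(b),0] for u in(-1,1)],(255,0,255) if s>0 else (0,200,200),False)
for n,(x0,y0,x1,y1),f in(("top",(40,130,240,270),4),("scene",(280,60,400,270),2.8)):
    a=cv2.imread(f"pics/{n}0.png")[y0:y1,x0:x1]
    a=cv2.resize(a,None,fx=f,fy=f,interpolation=cv2.INTER_CUBIC); draw(n,a,x0,y0,f); cv2.imwrite(f"pics/ov_{n}.png",a)
E
python3 ov.py 578 153 15.2 -119.7
```

```text
(no output)
```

View pics/ov_top.png

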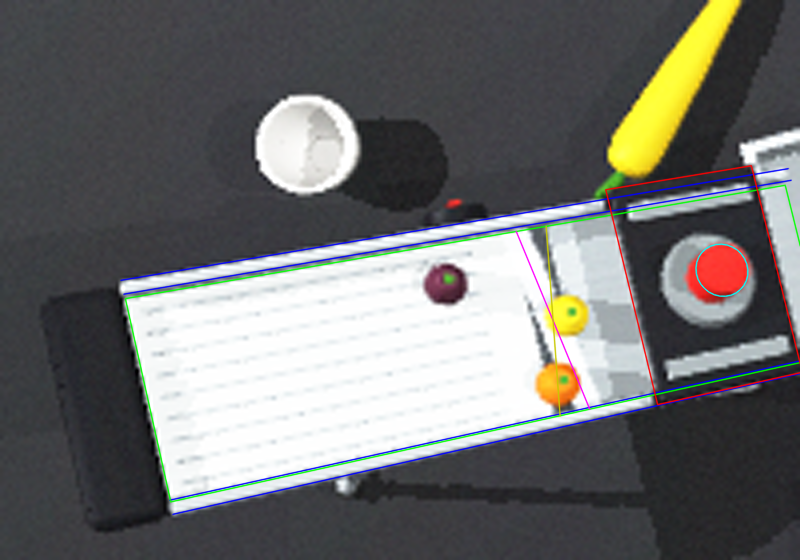

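View pics/ov_scene.png

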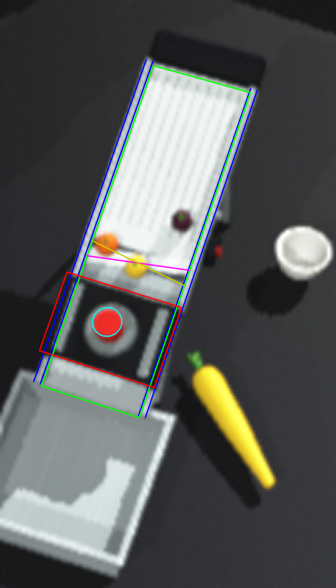

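```bash
cat > plan.py <<'E'
from h import *
from workcell import arm
import json
OFF=18.7
def toolR(Rm,kind):  # kind 'knob': x=sl y,y=sl x ; 'brush': x=sl x,y=-sl y
    M=Rm.as_matrix()
    A=np.c_[M[:,1],M[:,0],-M[:,2]] if kind=='knob' else np.c_[M[:,0],-M[:,1],-M[:,2]]
    return R.from_matrix(A)
def cur():
    s=arm.get_state(); return np.array(s["ee_pos"]),R.from_euler('xyz',s["tcp_rot"],degrees=True),s
def plan(gp,Rt,N,p0=None,R0=None):
    """gp = target grasp point; prints rows"""
    p,r,s=cur()
    if p0 is not None:p,r=p0,R0
    tcp=np.array(gp)+Rt.as_matrix()[:,2]*OFF
    rv=(r.inv()*Rt).as_rotvec(degrees=True)/6/N
    rows=[];pp=p.copy();rr=r
    rvr=np.round(rv,3)
    for i in range(N):
        d=p+(tcp-p)*(i+1)/N-pp
        dp=np.round(rr.inv().apply(d)/30,2); rows.append(dp.tolist()); pp=pp+rr.apply(dp*30)
        rr=rr*R.from_rotvec(rvr*6,degrees=True)
    print("max",np.abs(rows).max(),"dr",rvr.tolist(),"end",pp.round(1),"rot err",np.round((rr.inv()*Rt).magnitude()*57.3,2))
    for k in range(0,N,10): print(json.dumps(rows[k:k+10]),"each dr",json.dumps([rvr.tolist()]*len(rows[k:k+10])) if k==0 else "")
E
python3 - <<'E'
from plan import *
Rm=slR(15.2);o=np.array([578,153,143])
g=Rm.apply([0,-125,66+100])+o; print(g)
plan(g,toolR(Rm,'knob'),30)
E
```

```text
[625.64277975 -22.35456092 243.80646558]
max 0.77 dr [0.105, 0.104, -0.495] end [623.8 -15.1 226.6] rot err 0.06
[[0.67, -0.39, 0.01], [0.68, -0.36, 0.03], [0.7, -0.32, 0.03], [0.72, -0.28, 0.05], [0.73, -0.24, 0.06], [0.74, -0.21, 0.07], [0.75, -0.16, 0.08], [0.76, -0.13, 0.08], [0.76, -0.08, 0.1], [0.76, -0.05, 0.11]] each dr [[0.105, 0.104, -0.495], [0.105, 0.104, -0.495], [0.105, 0.104, -0.495], [0.105, 0.104, -0.495], [0.105, 0.104, -0.495], [0.105, 0.104, -0.495], [0.105, 0.104, -0.495], [0.105, 0.104, -0.495], [0.105, 0.104, -0.495], [0.105, 0.104, -0.495]]
[[0.77, -0.0, 0.11], [0.76, 0.03, 0.13], [0.76, 0.08, 0.13], [0.75, 0.12, 0.14], [0.74, 0.16, 0.14], [0.73, 0.2, 0.15], [0.72, 0.23, 0.16], [0.7, 0.28, 0.16], [0.69, 0.31, 0.17], [0.66, 0.36, 0.17]] each dr 
[[0.65, 0.38, 0.17], [0.62, 0.42, 0.17], [0.6, 0.46, 0.18], [0.57, 0.49, 0.18], [0.55, 0.52, 0.18], [0.51, 0.54, 0.18], [0.48, 0.58, 0.17], [0.46, 0.6, 0.18], [0.41, 0.63, 0.17], [0.38, 0.65, 0.18]] each dr
```

Emit:
{"op": "step_arm", "data": {
  "dp": [
    [0.67,-0.39,0.01],
    [0.68,-0.36,0.03],
    [0.7,-0.32,0.03],
    [0.72,-0.28,0.05],
    [0.73,-0.24,0.06],
    [0.74,-0.21,0.07],
    [0.75,-0.16,0.08],
    [0.76,-0.13,0.08],
    [0.76,-0.08,0.1],
    [0.76,-0.05,0.11]
  ],
  "dr": [
    [0.105,0.104,-0.495],
    [0.105,0.104,-0.495],
    [0.105,0.104,-0.495],
    [0.105,0.104,-0.495],
    [0.105,0.104,-0.495],
    [0.105,0.104,-0.495],
    [0.105,0.104,-0.495],
    [0.105,0.104,-0.495],
    [0.105,0.104,-0.495],
    [0.105,0.104,-0.495]
  ],
  "claw": 0
}}

```text
clock: 0.98
ee_pos: [297.3, -342.7, 234.5]
tcp_rot: [-175.5, -7.6, 44.3]
wrist_force: [-0.0, -0.1, 0.1]
grip_width: 0.998
```

Emit:
{"op": "step_arm", "data": {
  "dp": [
    [0.77,0.0,0.11],
    [0.76,0.03,0.13],
    [0.76,0.08,0.13],
    [0.75,0.12,0.14],
    [0.74,0.16,0.14],
    [0.73,0.2,0.15],
    [0.72,0.23,0.16],
    [0.7,0.28,0.16],
    [0.69,0.31,0.17],
    [0.66,0.36,0.17]
  ],
  "dr": [
    [0.105,0.104,-0.495],
    [0.105,0.104,-0.495],
    [0.105,0.104,-0.495],
    [0.105,0.104,-0.495],
    [0.105,0.104,-0.495],
    [0.105,0.104,-0.495],
    [0.105,0.104,-0.495],
    [0.105,0.104,-0.495],
    [0.105,0.104,-0.495],
    [0.105,0.104,-0.495]
  ]
}}

```text
clock: 1.82
ee_pos: [460.9, -178.5, 230.4]
tcp_rot: [-175.4, -16.4, 74.1]
wrist_force: [-0.0, 0.3, -0.3]
grip_width: 1.002
```

Emit:
{"op": "step_arm", "data": {
  "dp": [
    [0.65,0.38,0.17],
    [0.62,0.42,0.17],
    [0.6,0.46,0.18],
    [0.57,0.49,0.18],
    [0.55,0.52,0.18],
    [0.51,0.54,0.18],
    [0.48,0.58,0.17],
    [0.46,0.6,0.18],
    [0.41,0.63,0.17],
    [0.38,0.65,0.18]
  ],
  "dr": [
    [0.105,0.104,-0.495],
    [0.105,0.104,-0.495],
    [0.105,0.104,-0.495],
    [0.105,0.104,-0.495],
    [0.105,0.104,-0.495],
    [0.105,0.104,-0.495],
    [0.105,0.104,-0.495],
    [0.105,0.104,-0.495],
    [0.105,0.104,-0.495],
    [0.105,0.104,-0.495]
  ]
}}

```text
clock: 2.65
ee_pos: [624.4, -14.4, 226.2]
tcp_rot: [180.0, -24.0, 105.4]
wrist_force: [1.2, -0.5, 0.2]
grip_width: 1.0
```

```bash
python3 - <<'E'
from plan import *
import cv2,pickle
p,r,s=cur();print(s['clock'],p,s['tcp_rot'],s['qpos'])
ci=eyes.camera_info("wrist");a=eyes.get_image("wrist");pickle.dump(ci,open("pics/w1.pkl","wb"))
cv2.imwrite("pics/w1.png",cv2.resize(a[:,:,::-1],None,fx=1.4,fy=1.4,interpolation=cv2.INTER_CUBIC))
E
```

```text
2.65 [624.40960488 -14.35923498 226.20541754] [179.99816263 -23.99657997 105.40320251] [-19.85932994  36.90496932  61.93211395  19.48034688  95.25719929
 -35.8812173 ]
```

View pics/w1.png

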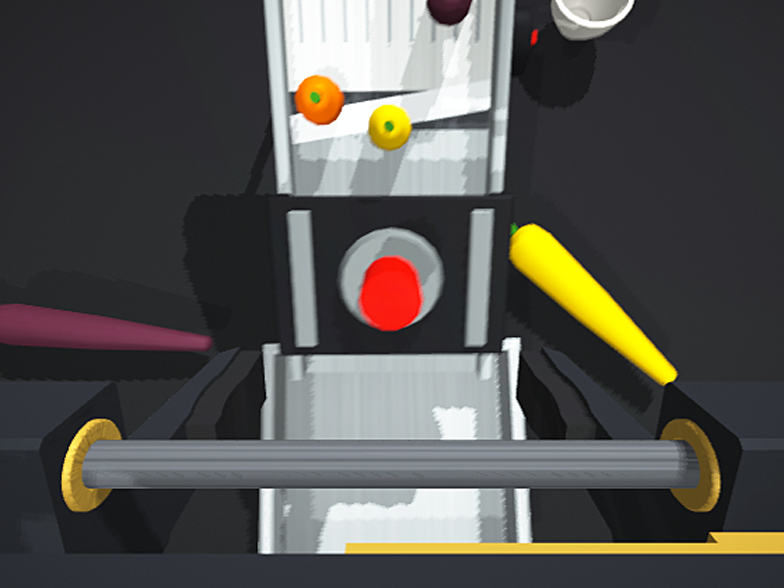

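```bash
python3 - <<'E'
import cv2
a=cv2.imread("pics/w1.png")
a=cv2.convertScaleAbs(a[0:380,240:540],alpha=2.0,beta=20)
cv2.imwrite("pics/w1c.png",cv2.resize(a,None,fx=1.5,fy=1.5,interpolation=cv2.INTER_CUBIC))
E
```

```text
(no output)
```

View pics/w1c.png

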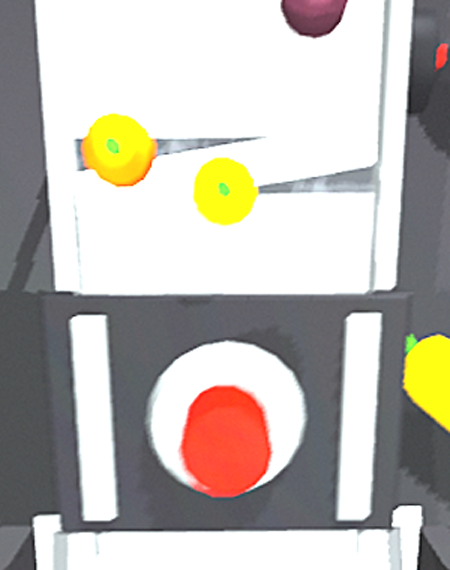

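```bash
cat > m2.py <<'E'
from h import *
import pickle
ci=pickle.load(open("pics/w1.pkl","rb"))
W=lambda u,v:np.array(((240+u/1.5)/1.4-.4,(v/1.5)/1.4-.4))
D=[(W(42,292),-68,1,47.5,38),(W(412,294),68,1,47.5,38),(W(395,530),68,1,-47.5,38),(W(60,530),-68,1,-47.5,38),(W(228,455),0,1,0,78)]
L=[(W(36,0),W(55,290),-67),(W(412,0),W(397,290),67)]
T=lambda u,v:np.array((40+u/4-.375,130+v/4-.375)); S=lambda u,v:np.array((250+u/2.8-.3,60+v/2.8-.3))
E=[("top",T(120,283),67,0,200,14),("top",T(172,515),-67,0,200,14),("top",T(722,270),0,1,0,78),("scene",S(192,324),0,1,0,78),("scene",S(233,62),-67,0,200,14),("scene",S(342,92),67,0,200,14)]
def res(p):
    Rm=slR(p[2]);o=[];o0=[p[0],p[1],143]
    for px,x,c,y,z in D: o+=list(proj(Rm.apply([x,y+c*p[3],z])+o0,"w",ci)[0]-px)
    for a,b,x in L:
        for q in(a,b):
            e=proj(Rm.apply([[x,-60,14],[x,120,14]])+o0,"w",ci); d=e[1]-e[0];n=np.array([-d[1],d[0]])/np.linalg.norm(d); o.append(n@(q-e[0]))
    for n,px,x,c,y,z in E: o+=list((proj(Rm.apply([x,y+c*p[3],z])+o0,n)[0]-px)*1.0)
    return np.array(o)
s=least_squares(res,[578,153,15,-125],loss='soft_l1');print(s.x.round(2));f=s.fun
print(f[:10].reshape(-1,2).round(1).tolist(),f[10:14].round(1),f[14:].reshape(-1,2).round(1).tolist())
p=s.x;Rm=slR(p[2]);o0=np.array([p[0],p[1],143])
for n,px,h in[("orange",W(114,147),21),("yellow",W(223,190),20)]: print(n,onplane(px,"w",Rm,o0,h,ci).round(1))
for n,q in[("blade mid L",W(77,155)),("blade R",W(376,178))]: print(n,onplane(q,"w",Rm,o0,0,ci).round(1))
E
python3 m2.py
```

```text
[ 578.2   154.64   15.49 -120.2 ]
[[-2.0, 0.6], [1.3, -0.8], [0.8, 1.8], [-1.5, 2.3], [-0.5, -1.3]] [ 0.2 -0.6 -1.6  0.4] [[-0.8, -0.5], [-0.5, -0.0], [-0.7, -0.5], [0.0, -1.0], [-1.1, -1.5], [-0.3, -1.3]]
orange [-40.7 -22.   21. ]
yellow [ -1.1 -36.8  20. ]
blade mid L [-58.4 -22.7  -0. ]
blade R [ 59.5 -31.5   0. ]
```

```bash
cat > sl.py <<'E'
from plan import *
Rm=slR(15.5);o=np.array([578.2,154.6,143])
def tosl(w): return Rm.inv().apply(np.array(w)-o)
def gsl():
    p,r,s=cur(); return tosl(p-r.as_matrix()[:,2]*OFF)
E
python3 - <<'E'
from sl import *
print(gsl())
plan(Rm.apply([0,-120.2,68])+o,toolR(Rm,'knob'),10)
E
```

```text
[   1.67537118 -124.41785992  164.39178001]
max 0.33 dr [-0.0, -0.002, 0.004] end [613.   29.5 139.3] rot err 0.03
[[0.01, -0.01, 0.32], [0.02, -0.0, 0.32], [0.01, -0.01, 0.32], [0.01, -0.0, 0.33], [0.02, -0.01, 0.32], [0.01, -0.0, 0.32], [0.02, -0.01, 0.32], [0.01, -0.0, 0.32], [0.01, -0.01, 0.32], [0.02, -0.0, 0.32]] each dr [[-0.0, -0.002, 0.004], [-0.0, -0.002, 0.004], [-0.0, -0.002, 0.004], [-0.0, -0.002, 0.004], [-0.0, -0.002, 0.004], [-0.0, -0.002, 0.004], [-0.0, -0.002, 0.004], [-0.0, -0.002, 0.004], [-0.0, -0.002, 0.004], [-0.0, -0.002, 0.004]]
```

Emit:
{"op": "step_arm", "data": {
  "dp": [
    [0.05,-0.02,0.5],
    [0.05,-0.02,0.5],
    [0.04,-0.01,0.5],
    [0,0,0.5],
    [0,0,0.4],
    [0,0,0.3],
    [0,0,0.2],
    [0,0,0.1],
    [0,0,0.1],
    [0,0,0.1]
  ],
  "dr": [
    [0,0,0.04],
    [0,0,0],
    [0,0,0],
    [0,0,0],
    [0,0,0],
    [0,0,0],
    [0,0,0],
    [0,0,0],
    [0,0,0],
    [0,0,0]
  ]
}}

```text
clock: 3.53
ee_pos: [611.3, 25.5, 140.7]
tcp_rot: [-179.9, -23.9, 105.0]
wrist_force: [-0.8, -0.1, 0.4]
grip_width: 1.002
```

Emit:
{"op": "step_arm", "data": {
  "dp": [
    [0,0,0],
    [0,0,0],
    [0,0,0],
    [0,0,0],
    [0,0,0],
    [0,0,0],
    [0,0,0],
    [0,0,0],
    [0,0,0],
    [0,0,0]
  ],
  "dr": [
    [0,0,0],
    [0,0,0],
    [0,0,0],
    [0,0,0],
    [0,0,0],
    [0,0,0],
    [0,0,0],
    [0,0,0],
    [0,0,0],
    [0,0,0]
  ],
  "claw": 1,
  "grip_force": 25
}}

```text
clock: 4.37
ee_pos: [612.0, 25.9, 140.6]
tcp_rot: [179.9, -23.9, 105.0]
wrist_force: [7.4, 2.2, -2.7]
grip_width: 0.358
```

```bash
python3 - <<'E'
from sl import *
import cv2
print(gsl()); s=arm.get_state();print(s['clock'],s['grip_width']*88,s['wrist_force'])
a=eyes.get_image("wrist");cv2.imwrite("pics/w2.png",a[:,:,::-1])
E
```

```text
[  -1.88412094 -122.53614984   70.60246929]
4.3667 31.5369986510525 [ 7.43941091  2.19943285 -2.73309932]
```

View pics/w2.png

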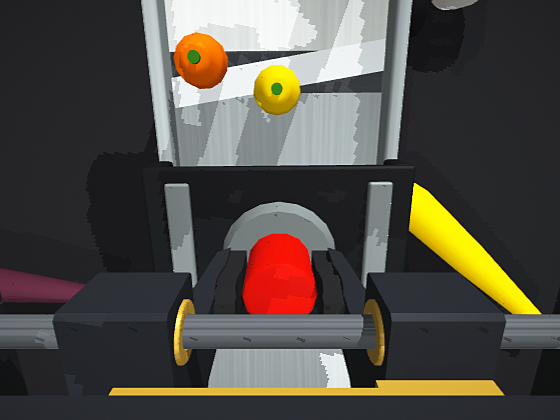

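Emit:
{"op": "step_arm", "data": {
  "dp": [
    [0.1,0.02,0],
    [0.3,0,0],
    [0.5,0,0],
    [0.5,0,0],
    [0.5,0,0],
    [0.5,0,0],
    [0.5,0,0],
    [0.5,0,0],
    [0.5,0,0],
    [0.5,0,0]
  ],
  "dr": [
    [0,0,0],
    [0,0,0],
    [0,0,0],
    [0,0,0],
    [0,0,0],
    [0,0,0],
    [0,0,0],
    [0,0,0],
    [0,0,0],
    [0,0,0]
  ]
}}

```text
clock: 5.25
ee_pos: [579.5, 143.2, 194.7]
tcp_rot: [-179.8, -23.9, 105.0]
wrist_force: [-0.8, -6.2, 1.0]
grip_width: 0.353
```

```bash
python3 - <<'E'
from sl import *
s=arm.get_state();print(gsl(),Rm.inv().apply(s['wrist_force']),s['wrist_torque'])
E
```

```text
[-1.77034408 10.70116291 70.55507437] [-2.44940503 -4.81157687  3.27403021] [-1.09678816  0.06428934  0.1655249 ]
```

Emit:
{"op": "step_arm", "data": {
  "dp": [
    [0.5,0,0],
    [0.5,0,0],
    [0.5,0,0],
    [0.5,0,0],
    [0.5,0,0],
    [0.5,0,0],
    [0.5,0,0],
    [0.3,0,0],
    [0.2,0,0],
    [0.1,0,0]
  ],
  "dr": [
    [0,0,0],
    [0,0,0],
    [0,0,0],
    [0,0,0],
    [0,0,0],
    [0,0,0],
    [0,0,0],
    [0,0,0],
    [0,0,0],
    [0,0,0]
  ]
}}

```text
clock: 6.08
ee_pos: [549.4, 251.9, 244.9]
tcp_rot: [-179.7, -23.9, 105.1]
wrist_force: [-7.6, -8.0, 3.3]
grip_width: 0.355
```

Emit:
{"op": "step_arm", "data": {
  "dp": [
    [0.05,0,0],
    [0.05,0,0],
    [0.05,0,0],
    [0.05,0,0],
    [0.05,0,0],
    [0,0,0],
    [0,0,0],
    [0,0,0],
    [0,0,0],
    [0,0,0]
  ],
  "dr": [
    [0,0,0],
    [0,0,0],
    [0,0,0],
    [0,0,0],
    [0,0,0],
    [0,0,0],
    [0,0,0],
    [0,0,0],
    [0,0,0],
    [0,0,0]
  ]
}}

```text
clock: 6.92
ee_pos: [547.8, 257.5, 247.5]
tcp_rot: [-179.7, -23.9, 105.0]
wrist_force: [-6.9, -9.0, 2.9]
grip_width: 0.356
```

```bash
python3 - <<'E'
from sl import *
s=arm.get_state();print(gsl(),Rm.inv().apply(s['wrist_force']),s['wrist_torque'])
E
```

```text
[ -1.69695612 140.53040152  70.50279282] [-9.04130318 -5.09355013  5.46797601] [-1.31074946  0.79814107  0.55518412]
```

Emit:
{"op": "step_arm", "data": {
  "dp": [
    [0.1,-0.02,0],
    [0.1,-0.02,0],
    [0.1,0,0],
    [0.1,0,0],
    [0,0,0],
    [0,0,0],
    [0,0,0],
    [0,0,0],
    [0,0,0],
    [0,0,0]
  ],
  "dr": [
    [0,0,0],
    [0,0,0],
    [0,0,0],
    [0,0,0],
    [0,0,0],
    [0,0,0],
    [0,0,0],
    [0,0,0],
    [0,0,0],
    [0,0,0]
  ]
}}

```text
clock: 7.75
ee_pos: [546.3, 262.9, 249.5]
tcp_rot: [-179.6, -23.3, 104.7]
wrist_force: [6.7, -29.4, -9.1]
grip_width: 0.357
```

```bash
python3 - <<'E'
from sl import *
s=arm.get_state();print(gsl(),Rm.inv().apply(s['wrist_force']),s['wrist_torque'])
E
```

```text
[ -1.74925041 146.64901137  70.12958736] [ -1.41358161 -31.21659602   3.91155031] [-5.24750877 -1.21908022  0.2263082 ]
```

Emit:
{"op": "step_arm", "data": {
  "dp": [
    [-0.05,0,0],
    [-0.05,0,0],
    [-0.05,0,0],
    [0,0,0],
    [0,0,0],
    [0,0,0],
    [0,0,0],
    [0,0,0],
    [0,0,0],
    [0,0,0]
  ],
  "dr": [
    [0,0,0],
    [0,0,0],
    [0,0,0],
    [0,0,0],
    [0,0,0],
    [0,0,0],
    [0,0,0],
    [0,0,0],
    [0,0,0],
    [0,0,0]
  ]
}}

```text
clock: 8.58
ee_pos: [546.4, 262.6, 249.5]
tcp_rot: [-179.8, -23.7, 104.9]
wrist_force: [2.0, -11.9, -4.2]
grip_width: 0.353
```

```bash
python3 - <<'E'
from sl import *
s=arm.get_state();print(gsl(),Rm.inv().apply(s['wrist_force']),s['wrist_torque'])
E
```

```text
[ -1.79603114 146.19714542  70.20283932] [ -1.23664451 -12.68490078   1.03906993] [-2.28468805 -0.46850705  0.00749936]
```

Emit:
{"op": "step_arm", "data": {
  "dp": [
    [0,0,0],
    [0,0,0],
    [0,0,0],
    [0,0,0],
    [0,0,0],
    [0,0,-0.2],
    [0,0,-0.5],
    [0,0,-0.8],
    [0,0,-0.8],
    [0,0,-0.8]
  ],
  "dr": [
    [0,0,0],
    [0,0,0],
    [0,0,0],
    [0,0,0],
    [0,0,0],
    [0,0,0],
    [0,0,0],
    [0,0,0],
    [0,0,0],
    [0,0,0]
  ],
  "claw": 0
}}

```text
clock: 9.42
ee_pos: [556.5, 227.0, 336.6]
tcp_rot: [-179.9, -24.0, 105.0]
wrist_force: [0.4, 0.7, -0.4]
grip_width: 0.999
```

```bash
python3 - <<'E'
from sl import *
import cv2
from scipy.spatial.transform import Rotation as R
p,r,s=cur();print(s['clock'],gsl(),s['qpos'])
a=eyes.get_image("wrist");cv2.imwrite("pics/w3.png",a[:,:,::-1])
b=eyes.get_image("top");cv2.imwrite("pics/t3.png",cv2.resize(b[100:300,40:440,::-1],None,fx=2,fy=2,interpolation=cv2.INTER_CUBIC))
Rb=R.from_euler('z',-14.75,degrees=True)
Rt=toolR(Rb,'brush');gp=np.array([575.2,-367.9,0])+Rb.apply([-100,0,41])
plan(gp+[0,0,110],Rt,40)
E
```

```text
9.4167 [ -1.62378431 147.80852197 164.83300003] [  1.33529593  25.35296802  64.04032928  23.34962153  96.16384919
 -12.29826602]
max 0.51 dr [-0.103, -0.061, 0.491] end [ 478.4 -342.5  132.3] rot err 0.12
[[-0.47, -0.19, -0.02], [-0.48, -0.16, -0.02], [-0.49, -0.14, -0.02], [-0.5, -0.11, -0.02], [-0.5, -0.08, -0.01], [-0.51, -0.06, -0.02], [-0.5, -0.04, -0.01], [-0.51, -0.0, -0.0], [-0.51, 0.02, -0.01], [-0.51, 0.04, 0.0]] each dr [[-0.103, -0.061, 0.491], [-0.103, -0.061, 0.491], [-0.103, -0.061, 0.491], [-0.103, -0.061, 0.491], [-0.103, -0.061, 0.491], [-0.103, -0.061, 0.491], [-0.103, -0.061, 0.491], [-0.103, -0.061, 0.491], [-0.103, -0.061, 0.491], [-0.103, -0.061, 0.491]]
[[-0.5, 0.07, 0.01], [-0.5, 0.1, 0.0], [-0.49, 0.12, 0.02], [-0.49, 0.15, 0.01], [-0.48, 0.17, 0.02], [-0.47, 0.2, 0.03], [-0.45, 0.22, 0.03], [-0.45, 0.24, 0.04], [-0.43, 0.26, 0.04], [-0.42, 0.29, 0.05]] each dr 
[[-0.4, 0.31, 0.06], [-0.39, 0.32, 0.06], [-0.37, 0.35, 0.06], [-0.35, 0.36, 0.07], [-0.33, 0.38, 0.08], [-0.31, 0.39, 0.09], [-0.28, 0.41, 0.09], [-0.27, 0.42, 0.09], [-0.24, 0.44, 0.11], [-0.22, 0.44, 0.11]] each dr 
[[-0.2, 0.46, 0.11], [-0.17, 0.46, 0.13], [-0.15, 0.47, 0.12], [-0.12, 0.48, 0.14], [-0.1, 0.48, 0.14], [-0.07, 0.48, 0.14], [-0.05, 0.48, 0.15], [-0.02, 0.48, 0.16], [0.01, 0.49, 0.16], [0.03, 0.48, 0.17]] each dr
```

View pics/w3.png

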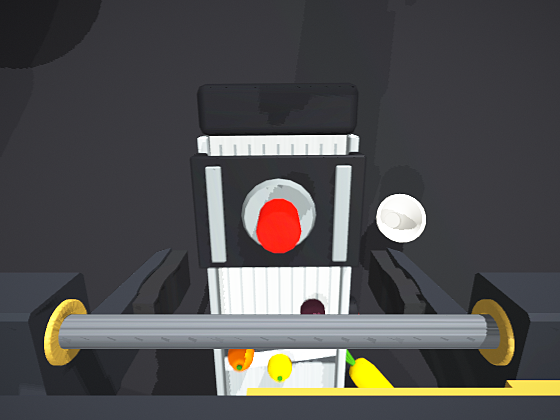

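View pics/t3.png

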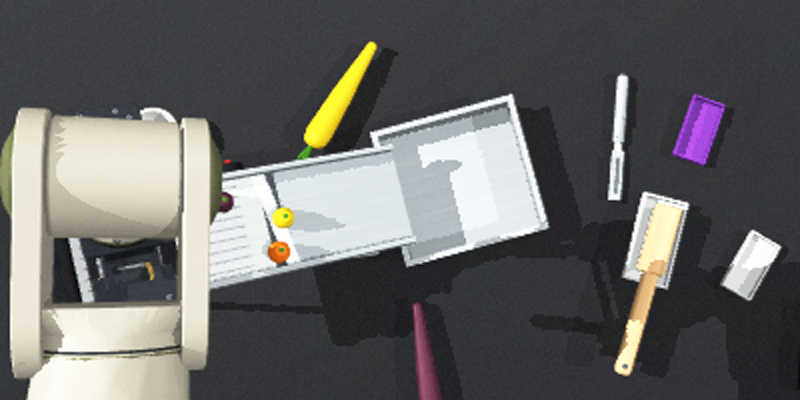

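Emit:
{"op": "step_arm", "data": {
  "dp": [
    [-0.47,-0.19,-0.02],
    [-0.48,-0.16,-0.02],
    [-0.49,-0.14,-0.02],
    [-0.5,-0.11,-0.02],
    [-0.5,-0.08,-0.01],
    [-0.51,-0.06,-0.02],
    [-0.5,-0.04,-0.01],
    [-0.51,0,0],
    [-0.51,0.02,-0.01],
    [-0.51,0.04,0]
  ],
  "dr": [
    [-0.103,-0.061,0.491],
    [-0.103,-0.061,0.491],
    [-0.103,-0.061,0.491],
    [-0.103,-0.061,0.491],
    [-0.103,-0.061,0.491],
    [-0.103,-0.061,0.491],
    [-0.103,-0.061,0.491],
    [-0.103,-0.061,0.491],
    [-0.103,-0.061,0.491],
    [-0.103,-0.061,0.491]
  ]
}}

```text
clock: 10.35
ee_pos: [536.3, 84.1, 283.0]
tcp_rot: [-174.5, -18.7, 73.3]
wrist_force: [-0.2, -0.5, -0.3]
grip_width: 0.998
```

Emit:
{"op": "step_arm", "data": {
  "dp": [
    [-0.5,0.07,0.01],
    [-0.5,0.1,0.0],
    [-0.49,0.12,0.02],
    [-0.49,0.15,0.01],
    [-0.48,0.17,0.02],
    [-0.47,0.2,0.03],
    [-0.45,0.22,0.03],
    [-0.45,0.24,0.04],
    [-0.43,0.26,0.04],
    [-0.42,0.29,0.05]
  ],
  "dr": [
    [-0.103,-0.061,0.491],
    [-0.103,-0.061,0.491],
    [-0.103,-0.061,0.491],
    [-0.103,-0.061,0.491],
    [-0.103,-0.061,0.491],
    [-0.103,-0.061,0.491],
    [-0.103,-0.061,0.491],
    [-0.103,-0.061,0.491],
    [-0.103,-0.061,0.491],
    [-0.103,-0.061,0.491]
  ]
}}

```text
clock: 11.18
ee_pos: [516.3, -58.3, 231.7]
tcp_rot: [-172.8, -11.6, 43.4]
wrist_force: [0.4, 0.6, -1.2]
grip_width: 1.002
```

Emit:
{"op": "step_arm", "data": {
  "dp": [
    [-0.4,0.31,0.06],
    [-0.39,0.32,0.06],
    [-0.37,0.35,0.06],
    [-0.35,0.36,0.07],
    [-0.33,0.38,0.08],
    [-0.31,0.39,0.09],
    [-0.28,0.41,0.09],
    [-0.27,0.42,0.09],
    [-0.24,0.44,0.11],
    [-0.22,0.44,0.11]
  ],
  "dr": [
    [-0.103,-0.061,0.491],
    [-0.103,-0.061,0.491],
    [-0.103,-0.061,0.491],
    [-0.103,-0.061,0.491],
    [-0.103,-0.061,0.491],
    [-0.103,-0.061,0.491],
    [-0.103,-0.061,0.491],
    [-0.103,-0.061,0.491],
    [-0.103,-0.061,0.491],
    [-0.103,-0.061,0.491]
  ]
}}

```text
clock: 12.02
ee_pos: [496.3, -200.3, 180.1]
tcp_rot: [-174.9, -4.7, 14.2]
wrist_force: [-0.0, -0.5, 0.4]
grip_width: 1.003
```

Emit:
{"op": "step_arm", "data": {
  "dp": [
    [-0.2,0.46,0.11],
    [-0.17,0.46,0.13],
    [-0.15,0.47,0.12],
    [-0.12,0.48,0.14],
    [-0.1,0.48,0.14],
    [-0.07,0.48,0.14],
    [-0.05,0.48,0.15],
    [-0.02,0.48,0.16],
    [0.01,0.49,0.16],
    [0.03,0.48,0.17]
  ],
  "dr": [
    [-0.103,-0.061,0.491],
    [-0.103,-0.061,0.491],
    [-0.103,-0.061,0.491],
    [-0.103,-0.061,0.491],
    [-0.103,-0.061,0.491],
    [-0.103,-0.061,0.491],
    [-0.103,-0.061,0.491],
    [-0.103,-0.061,0.491],
    [-0.103,-0.061,0.491],
    [-0.103,-0.061,0.491]
  ]
}}

```text
clock: 12.85
ee_pos: [476.1, -342.7, 128.6]
tcp_rot: [179.9, 0.4, -15.0]
wrist_force: [-0.3, 0.7, 0.1]
grip_width: 1.001
```

```bash
python3 - <<'E'
from sl import *
import cv2,pickle
p,r,s=cur();print(s['clock'],p,s['tcp_rot'],s['qpos'])
ci=eyes.camera_info("wrist");a=eyes.get_image("wrist");pickle.dump(ci,open("pics/w4.pkl","wb"))
cv2.imwrite("pics/w4.png",cv2.resize(a[:,:,::-1],None,fx=1.4,fy=1.4,interpolation=cv2.INTER_CUBIC))
E
```

```text
12.85 [ 476.08957357 -342.73958559  128.61669559] [179.90649048   0.37576408 -15.0280172 ] [-47.06500443  31.58872521  82.63873351  -0.30486508  66.04177746
  58.08715765]
```

View pics/w4.png

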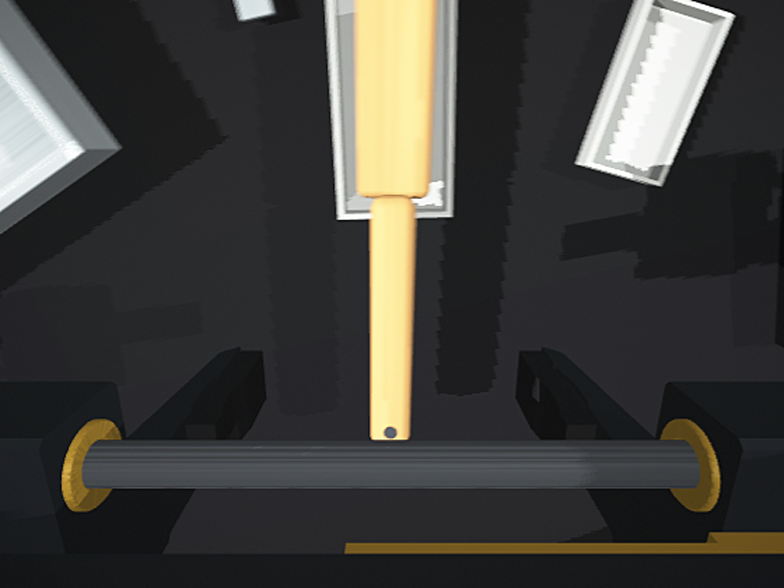

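```bash
python3 - <<'E'
from sl import *
import pickle
ci=pickle.load(open("pics/w4.pkl","rb"))
pts=[((-48,18,45),(356,195)),((-48,-18,45),(429,195)),((-188,0,51),(390.5,440))]
f=lambda q:np.concatenate([proj(R.from_euler('z',q[2],degrees=True).apply(P)+[q[0],q[1],0],"w",ci)[0]-np.array(px)/1.4 for P,px in pts])
s=least_squares(f,[575,-368,-15]);print(s.x,s.fun.round(1))
x=s.x
Rb=R.from_euler('z',x[2],degrees=True)
print(proj(Rb.apply([[-100,0,48]])+[x[0],x[1],3],"w",ci)*1.4)
Rt=toolR(Rb,'brush');gp=np.array([x[0],x[1],0])+Rb.apply([-100,0,41])
plan(gp,Rt,10)
E
```

```text
[ 574.72252898 -369.16946653  -15.48143438] [-0.4 -1.9  0.3 -1.5  0.   4.7]
[[391.72582499 298.04833234]]
max 0.36 dr [0.002, 0.007, 0.003] end [ 478.3 -342.6   22.2] rot err 0.04
[[0.01, -0.01, 0.35], [0.01, -0.01, 0.35], [0.01, -0.01, 0.35], [0.01, -0.01, 0.35], [0.01, -0.01, 0.35], [0.01, -0.01, 0.35], [0.01, -0.01, 0.36], [0.0, -0.01, 0.35], [0.01, -0.01, 0.35], [0.01, -0.0, 0.35]] each dr [[0.002, 0.007, 0.003], [0.002, 0.007, 0.003], [0.002, 0.007, 0.003], [0.002, 0.007, 0.003], [0.002, 0.007, 0.003], [0.002, 0.007, 0.003], [0.002, 0.007, 0.003], [0.002, 0.007, 0.003], [0.002, 0.007, 0.003], [0.002, 0.007, 0.003]]
```

Emit:
{"op": "step_arm", "data": {
  "dp": [
    [0.03,0,0.5],
    [0.03,0,0.5],
    [0,0,0.5],
    [0,0,0.5],
    [0,0,0.5],
    [0,0,0.4],
    [0,0,0.3],
    [0,0,0.2],
    [0,0,0.1],
    [0,0,0.03]
  ],
  "dr": [
    [0.01,0.03,0.02],
    [0.01,0.03,0.01],
    [0,0,0],
    [0,0,0],
    [0,0,0],
    [0,0,0],
    [0,0,0],
    [0,0,0],
    [0,0,0],
    [0,0,0]
  ]
}}

```text
clock: 13.73
ee_pos: [478.4, -342.1, 23.1]
tcp_rot: [-179.9, -0.0, -15.0]
wrist_force: [-1.0, -0.7, 0.2]
grip_width: 1.0
```

Emit:
{"op": "step_arm", "data": {
  "dp": [
    [0,0,0],
    [0,0,0],
    [0,0,0],
    [0,0,0],
    [0,0,0],
    [0,0,0],
    [0,0,0],
    [0,0,0],
    [0,0,0],
    [0,0,0]
  ],
  "dr": [
    [0,0,0],
    [0,0,0],
    [0,0,0],
    [0,0,0],
    [0,0,0],
    [0,0,0],
    [0,0,0],
    [0,0,0],
    [0,0,0],
    [0,0,0]
  ],
  "claw": 1,
  "grip_force": 50
}}

```text
clock: 14.57
ee_pos: [478.4, -342.1, 23.3]
tcp_rot: [-179.9, -0.0, -15.0]
wrist_force: [-0.5, -0.1, 0.8]
grip_width: 0.27
```

```bash
python3 - <<'E'
from sl import *
import cv2,pickle
p,r,s=cur();print(s['clock'],p,s['tcp_rot'],s['grip_width']*88,s['wrist_force'])
ci=eyes.camera_info("wrist");a=eyes.get_image("wrist");pickle.dump(ci,open("pics/w5.pkl","wb"))
cv2.imwrite("pics/w5.png",cv2.resize(a[:,:,::-1],None,fx=1.4,fy=1.4,interpolation=cv2.INTER_CUBIC))
E
```

```text
14.5667 [ 478.36230133 -342.0994012    23.26074038] [-1.79937346e+02 -1.34917938e-02 -1.49627859e+01] 23.772367826270717 [-0.54577017 -0.12523652  0.80220451]
```

View pics/w5.png

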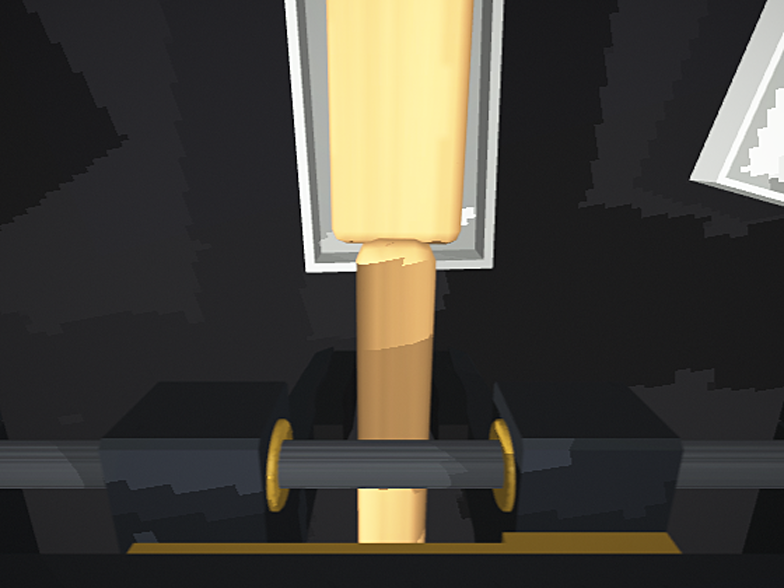

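Emit:
{"op": "step_arm", "data": {
  "dp": [
    [0,0,-0.1],
    [0,0,-0.3],
    [0,0,-0.5],
    [0,0,-0.8],
    [0,0,-0.8],
    [0,0,-0.8],
    [0,0,-0.8],
    [0,0,-0.8],
    [0,0,-0.5],
    [0,0,0]
  ],
  "dr": [
    [0,0,0],
    [0,0,0],
    [0,0,0],
    [0,0,0],
    [0,0,0],
    [0,0,0],
    [0,0,0],
    [0,0,0],
    [0,0,0],
    [0,0,0]
  ]
}}

```text
clock: 15.45
ee_pos: [479.1, -343.1, 189.4]
tcp_rot: [179.9, -0.3, -15.0]
wrist_force: [1.2, -0.3, -0.5]
grip_width: 0.239
```

```bash
python3 - <<'E'
from sl import *
import cv2,pickle
p,r,s=cur();print(s['clock'],p,s['tcp_rot'],s['grip_width']*88,s['wrist_force'])
ci=eyes.camera_info("wrist");a=eyes.get_image("wrist");pickle.dump(ci,open("pics/w6.pkl","wb"))
cv2.imwrite("pics/w6.png",cv2.resize(a[:,:,::-1],None,fx=1.4,fy=1.4,interpolation=cv2.INTER_CUBIC))
b=eyes.get_image("scene");cv2.imwrite("pics/s6.png",cv2.resize(b[130:330,130:350,::-1],None,fx=3,fy=3,interpolation=cv2.INTER_CUBIC))
for f,px,z in(("w5",[(331,240),(463,240)],45),("w6",[(331,240),(463,240)],45)):
    c=pickle.load(open(f"pics/{f}.pkl","rb"))
    if f=="w5":
        P0=np.array([478.36,-342.1,23.26]);R0=R.from_euler('xyz',[-179.937,-.013,-14.963],degrees=True)
        for q in px:
            o_,d=ray(np.array(q)/1.4,"w",c);t=(45-o_[2])/d[2];print(R0.inv().apply(o_+t*d-P0))
E
```

```text
15.45 [ 479.140244   -343.06780687  189.35566041] [179.86140358  -0.33191358 -14.9534916 ] 21.00044707503011 [ 1.23088158 -0.27481579 -0.45844184]
[ 50.8167384  -17.64311442 -21.70908412]
[ 50.78510352  18.19359806 -21.74849583]
```

View pics/w6.png

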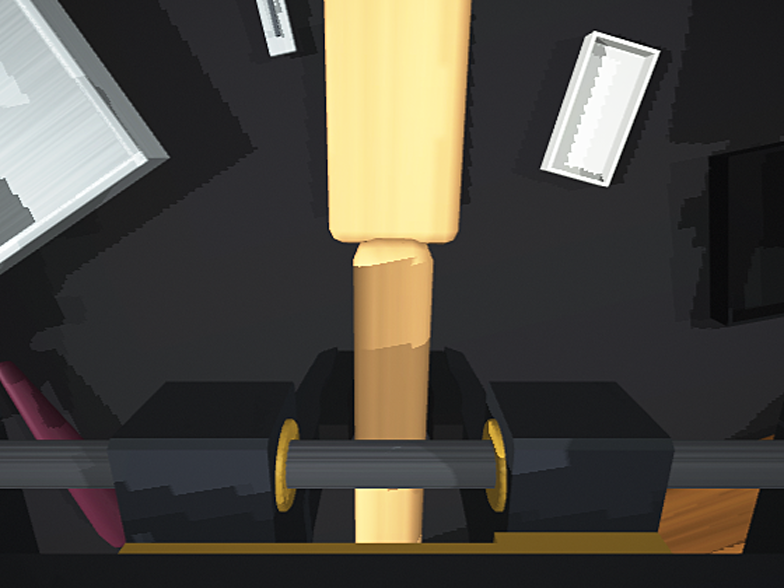

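View pics/s6.png

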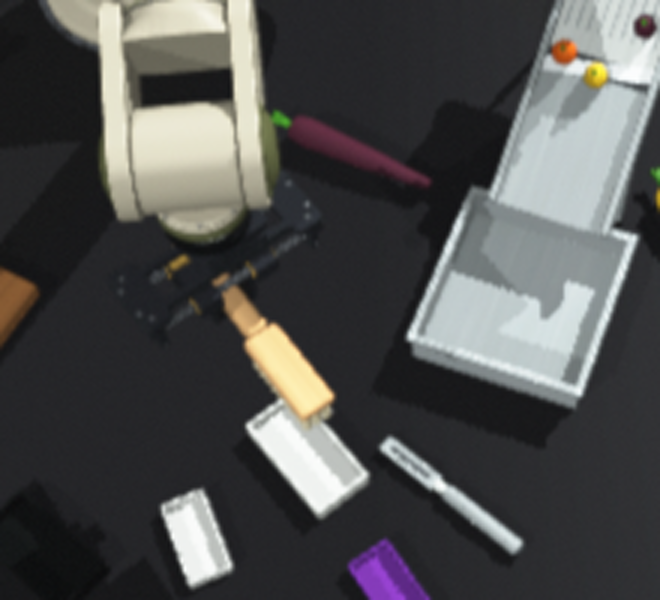

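```bash
python3 - <<'E'
from sl import *
Rt=toolR(Rm,'brush')
tcp=Rm.apply([-102,70,90])+o; g=tcp-Rt.as_matrix()[:,2]*OFF; print(tcp)
plan(g,Rt,30)
E
```

```text
[472.60289305 153.68915786 253.6906562 ]
max 0.56 dr [0.13, -0.036, -0.167] end [472.7 153.8 253.7] rot err 0.09
[[-0.15, -0.53, -0.08], [-0.14, -0.53, -0.06], [-0.13, -0.54, -0.06], [-0.12, -0.54, -0.06], [-0.11, -0.55, -0.04], [-0.1, -0.54, -0.04], [-0.09, -0.55, -0.03], [-0.09, -0.55, -0.02], [-0.07, -0.55, -0.01], [-0.06, -0.55, -0.01]] each dr [[0.13, -0.036, -0.167], [0.13, -0.036, -0.167], [0.13, -0.036, -0.167], [0.13, -0.036, -0.167], [0.13, -0.036, -0.167], [0.13, -0.036, -0.167], [0.13, -0.036, -0.167], [0.13, -0.036, -0.167], [0.13, -0.036, -0.167], [0.13, -0.036, -0.167]]
[[-0.06, -0.55, 0.01], [-0.04, -0.56, 0.01], [-0.04, -0.55, 0.02], [-0.02, -0.56, 0.02], [-0.02, -0.55, 0.03], [-0.0, -0.56, 0.04], [0.0, -0.55, 0.05], [0.01, -0.56, 0.06], [0.03, -0.55, 0.06], [0.03, -0.55, 0.07]] each dr 
[[0.05, -0.55, 0.08], [0.05, -0.54, 0.08], [0.06, -0.55, 0.1], [0.08, -0.54, 0.1], [0.08, -0.54, 0.1], [0.09, -0.54, 0.12], [0.11, -0.53, 0.12], [0.11, -0.53, 0.12], [0.12, -0.53, 0.14], [0.14, -0.52, 0.14]] each dr
```

Emit:
{"op": "step_arm", "data": {
  "dp": [
    [-0.15,-0.53,-0.08],
    [-0.14,-0.53,-0.06],
    [-0.13,-0.54,-0.06],
    [-0.12,-0.54,-0.06],
    [-0.11,-0.55,-0.04],
    [-0.1,-0.54,-0.04],
    [-0.09,-0.55,-0.03],
    [-0.09,-0.55,-0.02],
    [-0.07,-0.55,-0.01],
    [-0.06,-0.55,-0.01]
  ],
  "dr": [
    [0.13,-0.036,-0.167],
    [0.13,-0.036,-0.167],
    [0.13,-0.036,-0.167],
    [0.13,-0.036,-0.167],
    [0.13,-0.036,-0.167],
    [0.13,-0.036,-0.167],
    [0.13,-0.036,-0.167],
    [0.13,-0.036,-0.167],
    [0.13,-0.036,-0.167],
    [0.13,-0.036,-0.167]
  ]
}}

```text
clock: 16.38
ee_pos: [476.5, -175.4, 208.5]
tcp_rot: [-171.9, 1.4, -4.7]
wrist_force: [0.1, 0.3, -0.7]
grip_width: 0.243
```

Emit:
{"op": "step_arm", "data": {
  "dp": [
    [-0.06,-0.55,0.01],
    [-0.04,-0.56,0.01],
    [-0.04,-0.55,0.02],
    [-0.02,-0.56,0.02],
    [-0.02,-0.55,0.03],
    [0,-0.56,0.04],
    [0.0,-0.55,0.05],
    [0.01,-0.56,0.06],
    [0.03,-0.55,0.06],
    [0.03,-0.55,0.07]
  ],
  "dr": [
    [0.13,-0.036,-0.167],
    [0.13,-0.036,-0.167],
    [0.13,-0.036,-0.167],
    [0.13,-0.036,-0.167],
    [0.13,-0.036,-0.167],
    [0.13,-0.036,-0.167],
    [0.13,-0.036,-0.167],
    [0.13,-0.036,-0.167],
    [0.13,-0.036,-0.167],
    [0.13,-0.036,-0.167]
  ]
}}

```text
clock: 17.22
ee_pos: [474.4, -10.1, 231.3]
tcp_rot: [-163.8, 1.5, 5.5]
wrist_force: [-0.5, -0.3, -1.0]
grip_width: 0.241
```

Emit:
{"op": "step_arm", "data": {
  "dp": [
    [0.05,-0.55,0.08],
    [0.05,-0.54,0.08],
    [0.06,-0.55,0.1],
    [0.08,-0.54,0.1],
    [0.08,-0.54,0.1],
    [0.09,-0.54,0.12],
    [0.11,-0.53,0.12],
    [0.11,-0.53,0.12],
    [0.12,-0.53,0.14],
    [0.14,-0.52,0.14]
  ],
  "dr": [
    [0.13,-0.036,-0.167],
    [0.13,-0.036,-0.167],
    [0.13,-0.036,-0.167],
    [0.13,-0.036,-0.167],
    [0.13,-0.036,-0.167],
    [0.13,-0.036,-0.167],
    [0.13,-0.036,-0.167],
    [0.13,-0.036,-0.167],
    [0.13,-0.036,-0.167],
    [0.13,-0.036,-0.167]
  ]
}}

```text
clock: 18.05
ee_pos: [472.4, 155.3, 254.1]
tcp_rot: [-155.9, 0.0, 15.7]
wrist_force: [-0.2, -0.1, -1.2]
grip_width: 0.243
```

```bash
python3 - <<'E'
from sl import *
import cv2,pickle
p,r,s=cur();print(s['clock'],tosl(p),s['tcp_rot'],toolR(Rm,'brush').as_euler('xyz',degrees=True),s['wrist_force'],s['qpos'])
ci=eyes.camera_info("wrist");a=eyes.get_image("wrist");pickle.dump(ci,open("pics/w7.pkl","wb"))
cv2.imwrite("pics/w7.png",cv2.resize(a[:,:,::-1],None,fx=1.4,fy=1.4,interpolation=cv2.INTER_CUBIC))
b=eyes.get_image("scene");cv2.imwrite("pics/s7.png",cv2.resize(b[50:270,200:420,::-1],None,fx=2.7,fy=2.7,interpolation=cv2.INTER_CUBIC))
E
```

```text
18.05 [-101.73279827   71.60151954   89.70611341] [-1.55881561e+02  4.47489846e-02  1.56805430e+01] [-156.     0.    15.5] [-0.1947925  -0.13350583 -1.16062502] [-6.76386191 15.47896511 90.04607239 22.2750917  84.64401722 63.46256572]
```

View pics/w7.png

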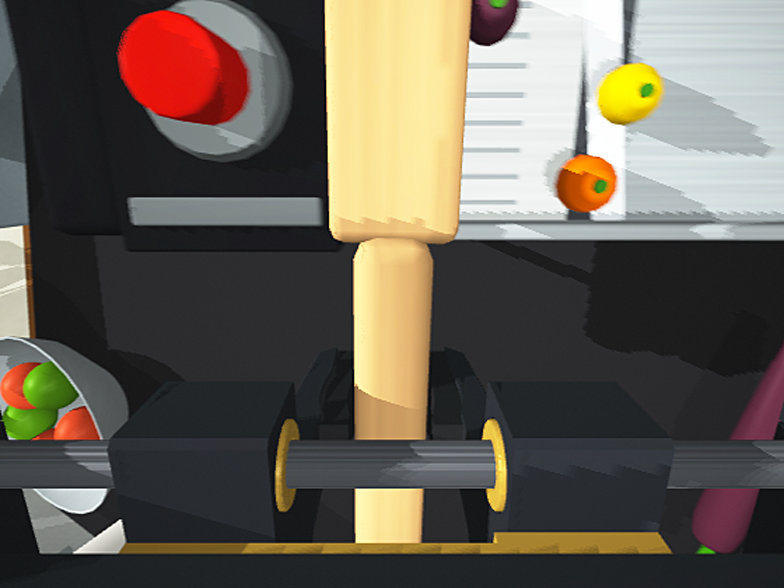

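View pics/s7.png

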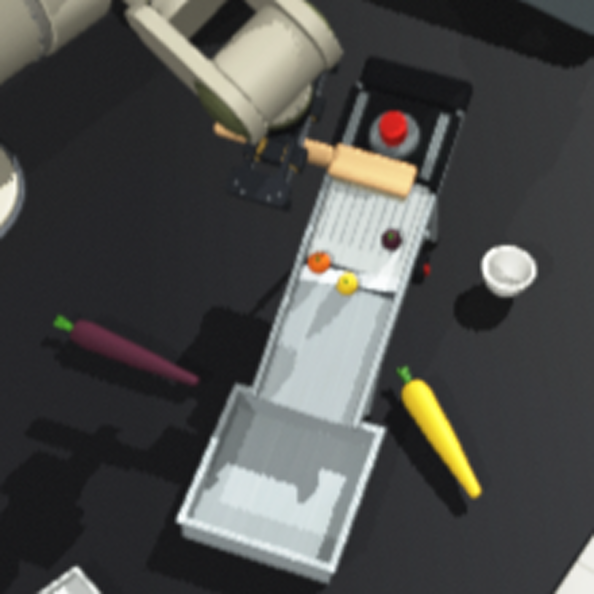

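```bash
python3 - <<'E'
from sl import *
import pickle
ci=pickle.load(open("pics/w7.pkl","rb"))
for q,z in[((600,222),14),((760,222),14),((760,239),14),((495,2),22),((600,186),21),((647,90),20),((345,240),38),((595,200),0)]:
    print(q,onplane(np.array(q)/1.4,"w",Rm,o,z,ci).round(1))
E
```

```text
(600, 222) [-59.1 -26.7  14. ]
(760, 222) [ -59.  -102.8   14. ]
(760, 239) [ -67.1 -104.7   14. ]
(495, 2) [30.9 31.1 22. ]
(600, 186) [-41.8 -21.4  21. ]
(647, 90) [ -1.6 -36.6  20. ]
(345, 240) [-63.6  92.8  38. ]
(595, 200) [-50.2 -29.    0. ]
```

Emit:
{"op": "step_arm", "data": {
  "dp": [
    [0,0.06,0.4],
    [0,0.06,0.4],
    [0,0,0.4],
    [0,0,0.3],
    [0,0,0.3],
    [0,0,0.2],
    [0,0,0.1],
    [0,0,0.05],
    [0,0,0.05],
    [0,0,0]
  ],
  "dr": [
    [-0.02,0,0.03],
    [0,0,0],
    [0,0,0],
    [0,0,0],
    [0,0,0],
    [0,0,0],
    [0,0,0],
    [0,0,0],
    [0,0,0],
    [0,0,0]
  ]
}}

```text
clock: 18.98
ee_pos: [466.6, 176.3, 192.2]
tcp_rot: [-156.1, 0.1, 15.4]
wrist_force: [-0.8, 0.0, -1.8]
grip_width: 0.241
```

```bash
python3 - <<'E'
from sl import *
import cv2,pickle
p,r,s=cur();print(s['clock'],tosl(p),s['tcp_rot'],Rm.inv().apply(s['wrist_force']),s['wrist_torque'])
b=eyes.get_image("scene");cv2.imwrite("pics/s8.png",cv2.resize(b[60:200,260:400,::-1],None,fx=4.2,fy=4.2,interpolation=cv2.INTER_CUBIC))
E
```

```text
18.9833 [-101.72653836   66.3104363    24.28048302] [-1.56083752e+02  1.01655192e-01  1.54018915e+01] [-0.72325382 -0.50433857 -1.72779541] [-0.34633554 -0.03868159  0.04606015]
```

View pics/s8.png

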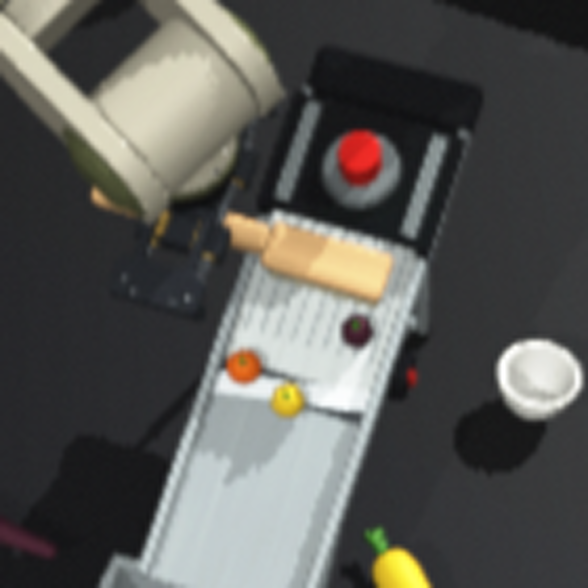

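Emit:
{"op": "step_arm", "data": {
  "dp": [
    [0,0,0.03],
    [0,0,0.03],
    [0,0,0.03],
    [0,0,0.03],
    [0,0,0.03],
    [0,0,0],
    [0,0,0],
    [0,0,0],
    [0,0,0],
    [0,0,0]
  ],
  "dr": [
    [0,0,0],
    [0,0,0],
    [0,0,0],
    [0,0,0],
    [0,0,0],
    [0,0,0],
    [0,0,0],
    [0,0,0],
    [0,0,0],
    [0,0,0]
  ]
}}

```text
clock: 19.87
ee_pos: [466.1, 178.0, 188.1]
tcp_rot: [-156.1, 0.1, 15.4]
wrist_force: [-3.0, -3.0, 2.0]
grip_width: 0.24
```

```bash
python3 - <<'E'
from sl import *
p,r,s=cur();print(s['clock'],tosl(p),s['tcp_rot'],Rm.inv().apply(s['wrist_force']),Rm.inv().apply(s['wrist_torque']))
E
```

```text
19.8667 [-101.81839897   66.29427891   19.80843277] [-1.56080426e+02  1.12922210e-01  1.54048604e+01] [-3.67935221 -1.12537049  2.72108867] [-0.25239069  0.27809413 -0.07281122]
```

Emit:
{"op": "step_arm", "data": {
  "dp": [
    [0,0.1,0],
    [0,0.2,0],
    [0,0.3,0],
    [0,0.3,0],
    [0,0.3,0],
    [0,0.3,0],
    [0,0.3,0],
    [0,0.3,0],
    [0,0.3,0],
    [0,0.3,0]
  ],
  "dr": [
    [0,0,0],
    [0,0,0],
    [0,0,0],
    [0,0,0],
    [0,0,0],
    [0,0,0],
    [0,0,0],
    [0,0,0],
    [0,0,0],
    [0,0,0]
  ]
}}

```text
clock: 20.7
ee_pos: [485.8, 105.8, 154.7]
tcp_rot: [-156.1, 0.1, 15.4]
wrist_force: [0.0, 0.5, 3.2]
grip_width: 0.245
```

```bash
python3 - <<'E'
from sl import *
import cv2
p,r,s=cur();print(s['clock'],tosl(p),s['tcp_rot'],Rm.inv().apply(s['wrist_force']),Rm.inv().apply(s['wrist_torque']))
b=eyes.get_image("scene");cv2.imwrite("pics/s9.png",cv2.resize(b[90:270,240:400,::-1],None,fx=3.3,fy=3.3,interpolation=cv2.INTER_CUBIC))
E
```

```text
20.7 [-102.06670307  -15.65909298   19.75934307] [-1.56073039e+02  1.24956366e-01  1.53993796e+01] [0.14823619 1.75066353 2.72980473] [ 0.20602864 -0.11567944  0.13418775]
```

View pics/s9.png

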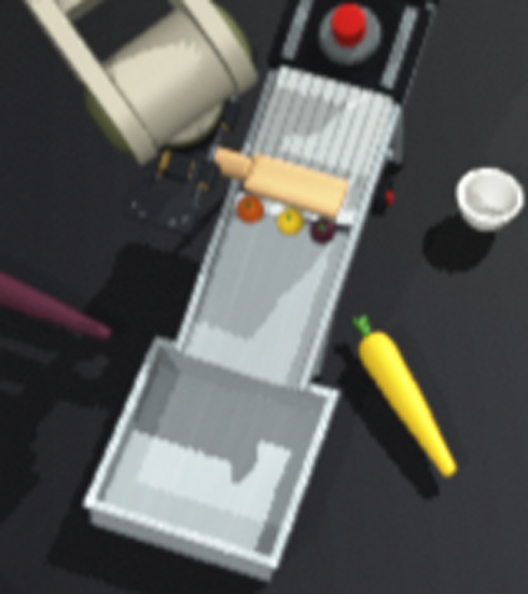

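Emit:
{"op": "step_arm", "data": {
  "dp": [
    [0,0.2,0],
    [0,0.3,0],
    [0,0.3,0],
    [0,0.3,0],
    [0,0.3,0],
    [0,0.3,0],
    [0,0.3,0],
    [0,0.3,0],
    [0,0.3,0],
    [0,0.3,0]
  ],
  "dr": [
    [0,0,0],
    [0,0,0],
    [0,0,0],
    [0,0,0],
    [0,0,0],
    [0,0,0],
    [0,0,0],
    [0,0,0],
    [0,0,0],
    [0,0,0]
  ]
}}

```text
clock: 21.58
ee_pos: [506.8, 29.1, 119.4]
tcp_rot: [-156.1, 0.1, 15.4]
wrist_force: [0.6, 0.4, 2.8]
grip_width: 0.24
```

```bash
python3 - <<'E'
from sl import *
import cv2
p,r,s=cur();print(s['clock'],tosl(p),s['tcp_rot'],Rm.inv().apply(s['wrist_force']),Rm.inv().apply(s['wrist_torque']))
b=eyes.get_image("scene");cv2.imwrite("pics/s10.png",cv2.resize(b[90:270,240:400,::-1],None,fx=3.3,fy=3.3,interpolation=cv2.INTER_CUBIC))
E
```

```text
21.5833 [-102.28364327 -102.62984498   19.85236345] [-1.56073236e+02  1.25930704e-01  1.54038423e+01] [0.69177286 1.30845705 2.50958817] [ 0.09214573 -0.13159108  0.09933671]
```

View pics/s10.png

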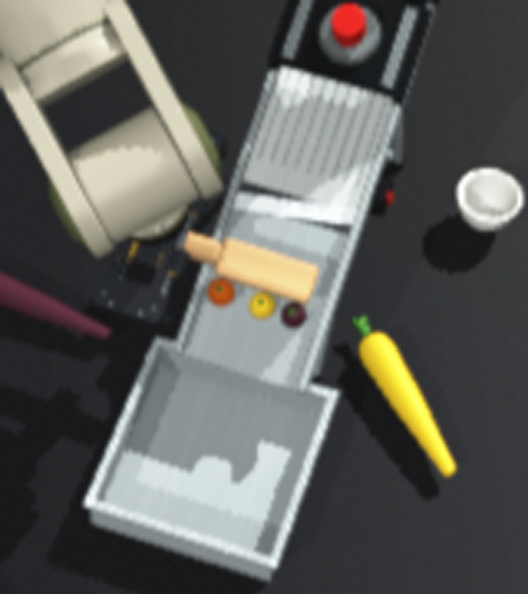

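Emit:
{"op": "step_arm", "data": {
  "dp": [
    [0,0.3,0],
    [0,0.3,0],
    [0,0.3,0],
    [0,0.3,0],
    [0,0.3,0],
    [0,0.3,0],
    [0,0.3,0],
    [0,0.3,0],
    [0,0.3,0],
    [0,0.3,0]
  ],
  "dr": [
    [0,0,0],
    [0,0,0],
    [0,0,0],
    [0,0,0],
    [0,0,0],
    [0,0,0],
    [0,0,0],
    [0,0,0],
    [0,0,0],
    [0,0,0]
  ]
}}

```text
clock: 22.47
ee_pos: [528.6, -50.2, 82.9]
tcp_rot: [-156.1, 0.1, 15.4]
wrist_force: [-0.9, 1.3, 2.1]
grip_width: 0.242
```

Emit:
{"op": "step_arm", "data": {
  "dp": [
    [0,0.3,0],
    [0,0.3,0],
    [0,0.1,0],
    [0,0,0],
    [0,0,0],
    [0,0,0],
    [0,0,0],
    [0,0,0],
    [0,0,0],
    [0,0,0]
  ],
  "dr": [
    [0,0,0],
    [0,0,0],
    [0,0,0],
    [0,0,0],
    [0,0,0],
    [0,0,0],
    [0,0,0],
    [0,0,0],
    [0,0,0],
    [0,0,0]
  ]
}}

```text
clock: 23.3
ee_pos: [533.5, -68.0, 74.8]
tcp_rot: [-156.1, 0.1, 15.4]
wrist_force: [-1.5, -5.5, -3.2]
grip_width: 0.239
```

```bash
python3 - <<'E'
from sl import *
import cv2
p,r,s=cur();print(s['clock'],tosl(p),s['tcp_rot'],Rm.inv().apply(s['wrist_force']),Rm.inv().apply(s['wrist_torque']))
b=eyes.get_image("scene");cv2.imwrite("pics/s11.png",cv2.resize(b[90:270,240:400,::-1],None,fx=3.3,fy=3.3,interpolation=cv2.INTER_CUBIC))
E
```

```text
23.3 [-102.60590209 -212.82585801   20.04747406] [-1.56103806e+02  1.33774727e-01  1.54056810e+01] [-2.90287257 -5.73967062 -0.94642196] [-1.16705717  0.38228985 -0.22270442]
```

View pics/s11.png

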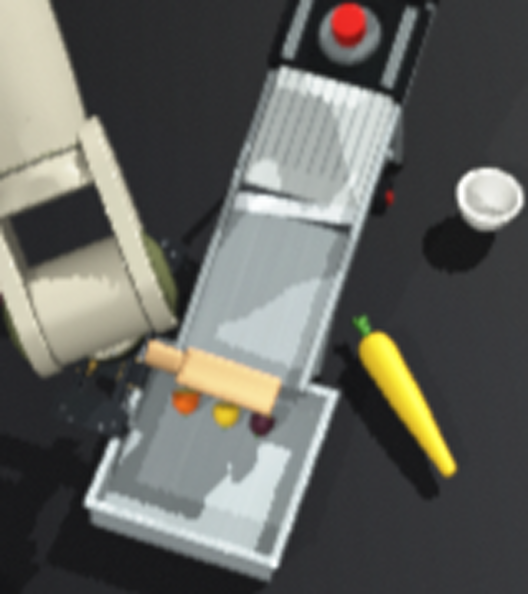

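Emit:
{"op": "step_arm", "data": {
  "dp": [
    [0,0,-0.1],
    [0,0,-0.2],
    [0,0,-0.4],
    [0,0,-0.6],
    [0,0,-0.8],
    [0,0,-0.8],
    [0,0,-0.8],
    [0,0,-0.5],
    [0,0,-0.2],
    [0,0,0]
  ],
  "dr": [
    [0,0,0],
    [0,0,0],
    [0,0,0],
    [0,0,0],
    [0,0,0],
    [0,0,0],
    [0,0,0],
    [0,0,0],
    [0,0,0],
    [0,0,0]
  ]
}}

```text
clock: 24.18
ee_pos: [548.4, -119.6, 196.7]
tcp_rot: [-156.1, 0.0, 15.4]
wrist_force: [1.0, -0.9, -0.9]
grip_width: 0.241
```

```bash
python3 - <<'E'
from sl import *
import cv2
p,r,s=cur();print(s['clock'],p,s['tcp_rot'],s['grip_width']*88,s['wrist_force'])
b=eyes.get_image("scene");cv2.imwrite("pics/s12.png",cv2.resize(b[130:280,220:380,::-1],None,fx=3.7,fy=3.7,interpolation=cv2.INTER_CUBIC))
b=eyes.get_image("top");cv2.imwrite("pics/t12.png",cv2.resize(b[130:330,180:440,::-1],None,fx=3,fy=3,interpolation=cv2.INTER_CUBIC))
b=eyes.get_image("wrist");cv2.imwrite("pics/w12.png",b[:,:,::-1])
E
```

```text
24.1833 [ 548.40727991 -119.58362798  196.73559383] [-1.56132653e+02  7.03286127e-03  1.54075483e+01] 21.25176967093551 [ 1.00081824 -0.87138238 -0.89757703]
```

View pics/s12.png

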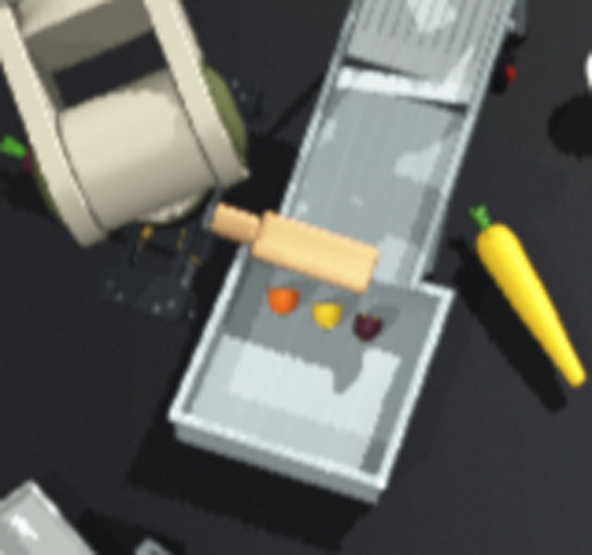

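View pics/t12.png

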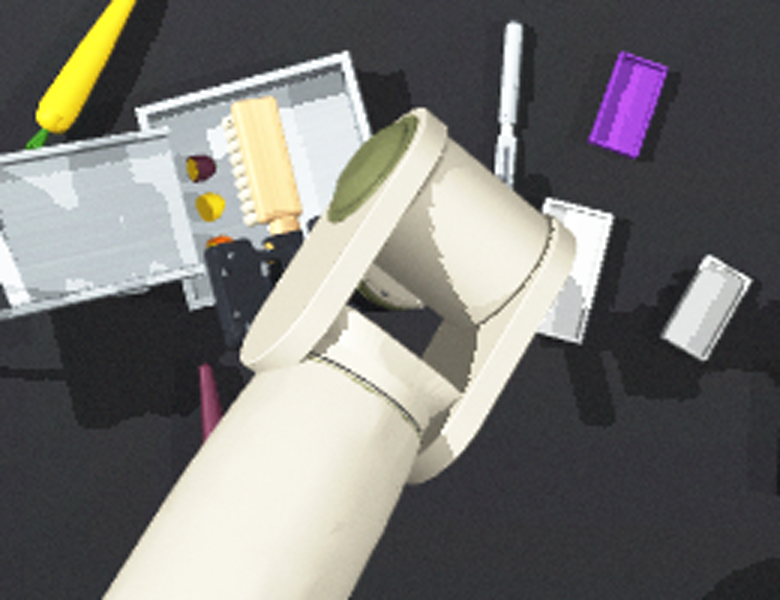

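View pics/w12.png

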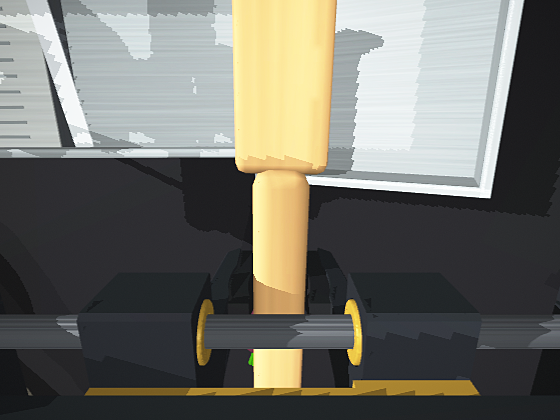

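```bash
python3 - <<'E'
from sl import *
Rt=R.from_euler('xyz',[180,0,-15],degrees=True)
g=np.array([478.4,-342.1,23.3+OFF+75])
plan(g,Rt,20)
E
```

```text
max 0.4 dr [-0.195, 0.055, 0.25] end [ 478.5 -342.2   98.3] rot err 0.07
[[-0.21, 0.37, 0.01], [-0.2, 0.37, 0.02], [-0.19, 0.37, 0.03], [-0.18, 0.38, 0.03], [-0.17, 0.38, 0.04], [-0.16, 0.39, 0.05], [-0.15, 0.39, 0.05], [-0.15, 0.39, 0.06], [-0.13, 0.4, 0.07], [-0.12, 0.39, 0.08]] each dr [[-0.195, 0.055, 0.25], [-0.195, 0.055, 0.25], [-0.195, 0.055, 0.25], [-0.195, 0.055, 0.25], [-0.195, 0.055, 0.25], [-0.195, 0.055, 0.25], [-0.195, 0.055, 0.25], [-0.195, 0.055, 0.25], [-0.195, 0.055, 0.25], [-0.195, 0.055, 0.25]]
[[-0.11, 0.4, 0.08], [-0.1, 0.4, 0.09], [-0.09, 0.4, 0.1], [-0.09, 0.4, 0.1], [-0.07, 0.4, 0.12], [-0.06, 0.4, 0.12], [-0.05, 0.4, 0.13], [-0.05, 0.39, 0.13], [-0.03, 0.4, 0.15], [-0.02, 0.39, 0.15]] each dr
```

Emit:
{"op": "step_arm", "data": {
  "dp": [
    [-0.21,0.37,0.01],
    [-0.2,0.37,0.02],
    [-0.19,0.37,0.03],
    [-0.18,0.38,0.03],
    [-0.17,0.38,0.04],
    [-0.16,0.39,0.05],
    [-0.15,0.39,0.05],
    [-0.15,0.39,0.06],
    [-0.13,0.4,0.07],
    [-0.12,0.39,0.08]
  ],
  "dr": [
    [-0.195,0.055,0.25],
    [-0.195,0.055,0.25],
    [-0.195,0.055,0.25],
    [-0.195,0.055,0.25],
    [-0.195,0.055,0.25],
    [-0.195,0.055,0.25],
    [-0.195,0.055,0.25],
    [-0.195,0.055,0.25],
    [-0.195,0.055,0.25],
    [-0.195,0.055,0.25]
  ]
}}

```text
clock: 25.17
ee_pos: [512.5, -231.8, 146.2]
tcp_rot: [-168.1, 1.7, 0.0]
wrist_force: [0.6, -0.1, -0.6]
grip_width: 0.242
```

Emit:
{"op": "step_arm", "data": {
  "dp": [
    [-0.11,0.4,0.08],
    [-0.1,0.4,0.09],
    [-0.09,0.4,0.1],
    [-0.09,0.4,0.1],
    [-0.07,0.4,0.12],
    [-0.06,0.4,0.12],
    [-0.05,0.4,0.13],
    [-0.05,0.39,0.13],
    [-0.03,0.4,0.15],
    [-0.02,0.39,0.15]
  ],
  "dr": [
    [-0.195,0.055,0.25],
    [-0.195,0.055,0.25],
    [-0.195,0.055,0.25],
    [-0.195,0.055,0.25],
    [-0.195,0.055,0.25],
    [-0.195,0.055,0.25],
    [-0.195,0.055,0.25],
    [-0.195,0.055,0.25],
    [-0.195,0.055,0.25],
    [-0.195,0.055,0.25]
  ]
}}

```text
clock: 26.0
ee_pos: [478.0, -343.5, 98.3]
tcp_rot: [179.9, -0.1, -15.2]
wrist_force: [0.4, -0.0, -1.3]
grip_width: 0.243
```

```bash
python3 - <<'E'
from sl import *
import cv2
Rt=R.from_euler('xyz',[180,0,-15],degrees=True)
p,r,s=cur();print(s['clock'],p,s['tcp_rot'])
plan(np.array([478.4,-342.1,23.3+OFF]),Rt,10)
b=eyes.get_image("wrist");cv2.imwrite("pics/w13.png",b[:,:,::-1])
b=eyes.get_image("scene");cv2.imwrite("pics/s13.png",cv2.resize(b[180:330,150:330,::-1],None,fx=3.7,fy=3.7,interpolation=cv2.INTER_CUBIC))
E
```

```text
26.0 [ 478.04599126 -343.54698029   98.30660923] [ 1.79903947e+02 -8.88507665e-02 -1.52219413e+01]
max 0.25 dr [0.002, -0.001, -0.004] end [ 478.5 -342.2   23.3] rot err 0.04
[[-0.0, -0.01, 0.25], [-0.0, -0.0, 0.25], [-0.0, -0.01, 0.25], [-0.0, -0.0, 0.25], [-0.0, -0.01, 0.25], [-0.0, -0.0, 0.25], [-0.0, -0.01, 0.25], [-0.0, -0.0, 0.25], [-0.0, -0.01, 0.25], [-0.0, -0.0, 0.25]] each dr [[0.002, -0.001, -0.004], [0.002, -0.001, -0.004], [0.002, -0.001, -0.004], [0.002, -0.001, -0.004], [0.002, -0.001, -0.004], [0.002, -0.001, -0.004], [0.002, -0.001, -0.004], [0.002, -0.001, -0.004], [0.002, -0.001, -0.004], [0.002, -0.001, -0.004]]
```

View pics/w13.png

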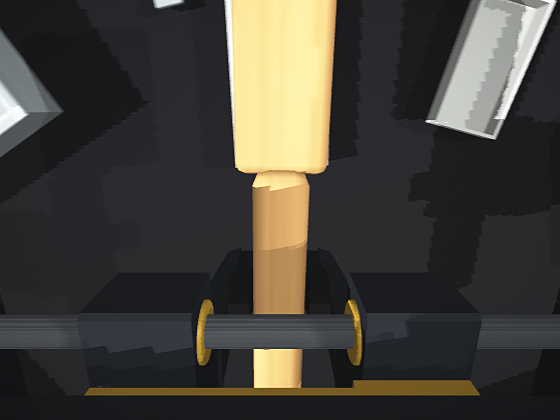

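View pics/s13.png

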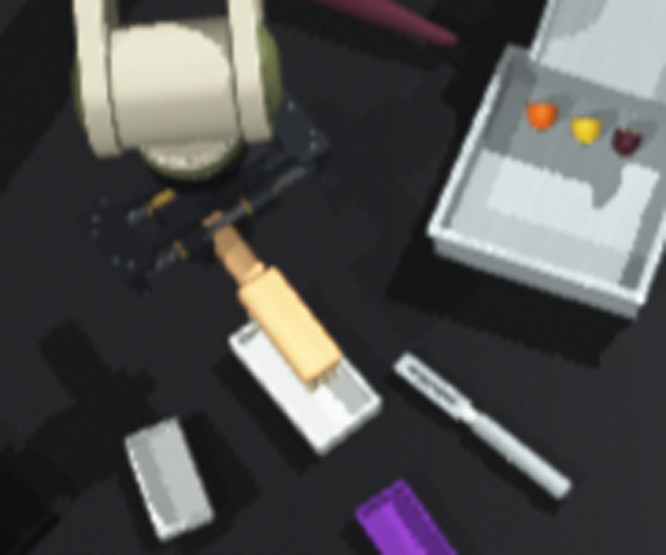

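Emit:
{"op": "step_arm", "data": {
  "dp": [
    [0,-0.02,0.3],
    [0.01,-0.02,0.4],
    [0,0,0.4],
    [0,0,0.4],
    [0,0,0.3],
    [0,0,0.2],
    [0,0,0.15],
    [0,0,0.15],
    [0,0,0.1],
    [0,0,0.05]
  ],
  "dr": [
    [0.01,0,-0.04],
    [0,0,-0.04],
    [0,0,0],
    [0,0,0],
    [0,0,0],
    [0,0,0],
    [0,0,0],
    [0,0,0],
    [0,0,0],
    [0,0,0]
  ]
}}

```text
clock: 26.93
ee_pos: [479.7, -341.9, 25.7]
tcp_rot: [-180.0, -0.1, -14.6]
wrist_force: [0.4, 0.3, -1.0]
grip_width: 0.242
```

```bash
python3 - <<'E'
from sl import *
import cv2
p,r,s=cur();print(s['clock'],p,s['tcp_rot'],s['wrist_force'],s['wrist_torque'])
b=eyes.get_image("wrist");cv2.imwrite("pics/w14.png",b[:,:,::-1])
E
```

```text
26.9333 [ 479.74627362 -341.94465224   25.66596487] [-1.79983371e+02 -1.34537439e-01 -1.46152197e+01] [ 0.35342255  0.25282357 -0.96132603] [0.03239173 0.08868455 0.01878852]
```

View pics/w14.png

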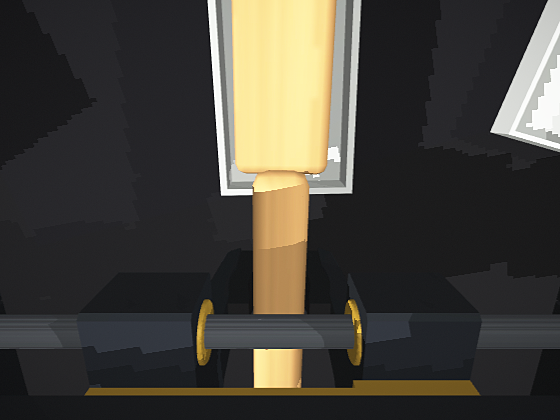

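Head sits inside the caddy walls (shoulder at (236–329,172), caddy's near rim at v≈190). I'll lower the last 2 mm, release, and lift.

Emit:
{"op": "step_arm", "data": {
  "dp": [
    [0,0,0.04],
    [0,0,0.04],
    [0,0,0.02],
    [0,0,0],
    [0,0,0],
    [0,0,0],
    [0,0,0],
    [0,0,0],
    [0,0,0],
    [0,0,0]
  ],
  "dr": [
    [0,0,0],
    [0,0,0],
    [0,0,0],
    [0,0,0],
    [0,0,0],
    [0,0,0],
    [0,0,0],
    [0,0,0],
    [0,0,0],
    [0,0,0]
  ]
}}

```text
clock: 27.82
ee_pos: [479.8, -342.0, 23.0]
tcp_rot: [-180.0, -0.1, -14.6]
wrist_force: [-0.6, -0.6, 1.1]
grip_width: 0.24
```

Emit:
{"op": "step_arm", "data": {
  "dp": [
    [0,0,0],
    [0,0,0],
    [0,0,0],
    [0,0,0],
    [0,0,0],
    [0,0,-0.2],
    [0,0,-0.5],
    [0,0,-0.8],
    [0,0,-0.8],
    [0,0,-0.8]
  ],
  "dr": [
    [0,0,0],
    [0,0,0],
    [0,0,0],
    [0,0,0],
    [0,0,0],
    [0,0,0],
    [0,0,0],
    [0,0,0],
    [0,0,0],
    [0,0,0]
  ],
  "claw": 0
}}

```text
clock: 28.65
ee_pos: [479.4, -341.9, 117.4]
tcp_rot: [-180.0, -0.1, -14.6]
wrist_force: [0.3, -0.5, -0.2]
grip_width: 0.977
```

```bash
python3 - <<'E'
from sl import *
import cv2
p,r,s=cur();print(s['clock'],p,s['tcp_rot'],s['grip_width'])
b=eyes.get_image("wrist");cv2.imwrite("pics/w15.png",b[:,:,::-1])
plan(Rm.apply([-2,142,165])+o,toolR(Rm,'knob'),40)
E
```

```text
28.65 [ 479.42811861 -341.85369337  117.43674033] [-1.79987538e+02 -1.40213592e-01 -1.46150319e+01] 0.9765219919774997
max 0.51 dr [0.107, 0.06, -0.491] end [557.4 221.6 334.4] rot err 0.08
[[-0.06, -0.47, -0.18], [-0.03, -0.48, -0.17], [0.0, -0.47, -0.17], [0.02, -0.48, -0.16], [0.05, -0.48, -0.16], [0.07, -0.48, -0.15], [0.1, -0.48, -0.15], [0.12, -0.47, -0.14], [0.15, -0.46, -0.13], [0.17, -0.46, -0.13]] each dr [[0.107, 0.06, -0.491], [0.107, 0.06, -0.491], [0.107, 0.06, -0.491], [0.107, 0.06, -0.491], [0.107, 0.06, -0.491], [0.107, 0.06, -0.491], [0.107, 0.06, -0.491], [0.107, 0.06, -0.491], [0.107, 0.06, -0.491], [0.107, 0.06, -0.491]]
[[0.2, -0.45, -0.12], [0.22, -0.44, -0.12], [0.25, -0.44, -0.11], [0.26, -0.41, -0.1], [0.29, -0.41, -0.1], [0.31, -0.39, -0.09], [0.33, -0.38, -0.08], [0.35, -0.36, -0.08], [0.37, -0.34, -0.07], [0.38, -0.32, -0.06]] each dr 
[[0.4, -0.31, -0.06], [0.42, -0.28, -0.06], [0.43, -0.26, -0.04], [0.45, -0.24, -0.04], [0.45, -0.22, -0.04], [0.47, -0.19, -0.03], [0.48, -0.17, -0.03], [0.48, -0.15, -0.02], [0.49, -0.12, -0.02], [0.5, -0.1, -0.01]] each dr 
[[0.5, -0.06, -0.01], [0.51, -0.05, -0.0], [0.5, -0.02, -0.0], [0.51, 0.01, -0.0], [0.51, 0.04, 0.0], [0.5, 0.06, 0.01], [0.5, 0.08, 0.01], [0.49, 0.11, 0.01], [0.49, 0.14, 0.02], [0.48, 0.16, 0.01]] each dr
```

View pics/w15.png

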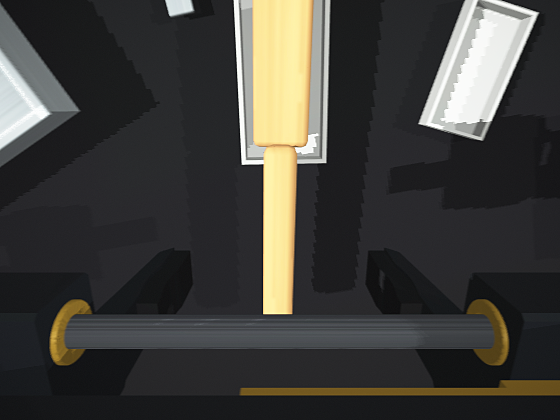

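Emit:
{"op": "step_arm", "data": {
  "dp": [
    [-0.06,-0.47,-0.18],
    [-0.03,-0.48,-0.17],
    [0.0,-0.47,-0.17],
    [0.02,-0.48,-0.16],
    [0.05,-0.48,-0.16],
    [0.07,-0.48,-0.15],
    [0.1,-0.48,-0.15],
    [0.12,-0.47,-0.14],
    [0.15,-0.46,-0.13],
    [0.17,-0.46,-0.13]
  ],
  "dr": [
    [0.107,0.06,-0.491],
    [0.107,0.06,-0.491],
    [0.107,0.06,-0.491],
    [0.107,0.06,-0.491],
    [0.107,0.06,-0.491],
    [0.107,0.06,-0.491],
    [0.107,0.06,-0.491],
    [0.107,0.06,-0.491],
    [0.107,0.06,-0.491],
    [0.107,0.06,-0.491]
  ]
}}

```text
clock: 29.53
ee_pos: [498.9, -200.3, 170.1]
tcp_rot: [-174.8, -5.2, 14.8]
wrist_force: [-0.5, -0.3, -0.0]
grip_width: 1.001
```

Emit:
{"op": "step_arm", "data": {
  "dp": [
    [0.2,-0.45,-0.12],
    [0.22,-0.44,-0.12],
    [0.25,-0.44,-0.11],
    [0.26,-0.41,-0.1],
    [0.29,-0.41,-0.1],
    [0.31,-0.39,-0.09],
    [0.33,-0.38,-0.08],
    [0.35,-0.36,-0.08],
    [0.37,-0.34,-0.07],
    [0.38,-0.32,-0.06]
  ],
  "dr": [
    [0.107,0.06,-0.491],
    [0.107,0.06,-0.491],
    [0.107,0.06,-0.491],
    [0.107,0.06,-0.491],
    [0.107,0.06,-0.491],
    [0.107,0.06,-0.491],
    [0.107,0.06,-0.491],
    [0.107,0.06,-0.491],
    [0.107,0.06,-0.491],
    [0.107,0.06,-0.491]
  ]
}}

```text
clock: 30.37
ee_pos: [518.5, -59.4, 223.8]
tcp_rot: [-172.8, -12.2, 44.0]
wrist_force: [1.1, 0.0, -0.4]
grip_width: 1.0
```

Emit:
{"op": "step_arm", "data": {
  "dp": [
    [0.4,-0.31,-0.06],
    [0.42,-0.28,-0.06],
    [0.43,-0.26,-0.04],
    [0.45,-0.24,-0.04],
    [0.45,-0.22,-0.04],
    [0.47,-0.19,-0.03],
    [0.48,-0.17,-0.03],
    [0.48,-0.15,-0.02],
    [0.49,-0.12,-0.02],
    [0.5,-0.1,-0.01]
  ],
  "dr": [
    [0.107,0.06,-0.491],
    [0.107,0.06,-0.491],
    [0.107,0.06,-0.491],
    [0.107,0.06,-0.491],
    [0.107,0.06,-0.491],
    [0.107,0.06,-0.491],
    [0.107,0.06,-0.491],
    [0.107,0.06,-0.491],
    [0.107,0.06,-0.491],
    [0.107,0.06,-0.491]
  ]
}}

```text
clock: 31.2
ee_pos: [537.7, 81.7, 277.6]
tcp_rot: [-174.5, -19.2, 74.0]
wrist_force: [0.5, -0.8, -0.2]
grip_width: 1.001
```

Emit:
{"op": "step_arm", "data": {
  "dp": [
    [0.5,-0.06,-0.01],
    [0.51,-0.05,0],
    [0.5,-0.02,0],
    [0.51,0.01,0],
    [0.51,0.04,0.0],
    [0.5,0.06,0.01],
    [0.5,0.08,0.01],
    [0.49,0.11,0.01],
    [0.49,0.14,0.02],
    [0.48,0.16,0.01]
  ],
  "dr": [
    [0.107,0.06,-0.491],
    [0.107,0.06,-0.491],
    [0.107,0.06,-0.491],
    [0.107,0.06,-0.491],
    [0.107,0.06,-0.491],
    [0.107,0.06,-0.491],
    [0.107,0.06,-0.491],
    [0.107,0.06,-0.491],
    [0.107,0.06,-0.491],
    [0.107,0.06,-0.491]
  ]
}}

```text
clock: 32.03
ee_pos: [557.2, 223.2, 331.1]
tcp_rot: [-179.9, -24.4, 105.6]
wrist_force: [-0.2, -1.3, 0.8]
grip_width: 1.003
```

```bash
python3 - <<'E'
from sl import *
import cv2,pickle
p,r,s=cur();print(s['clock'],gsl(),s['tcp_rot'])
ci=eyes.camera_info("wrist");a=eyes.get_image("wrist");pickle.dump(ci,open("pics/w16.pkl","wb"))
cv2.imwrite("pics/w16.png",cv2.resize(a[:,:,::-1],None,fx=1.4,fy=1.4,interpolation=cv2.INTER_CUBIC))
E
```

```text
32.0333 [ -1.86639053 141.89925279 161.39661673] [-179.85965863  -24.39478523  105.64517065]
```

View pics/w16.png

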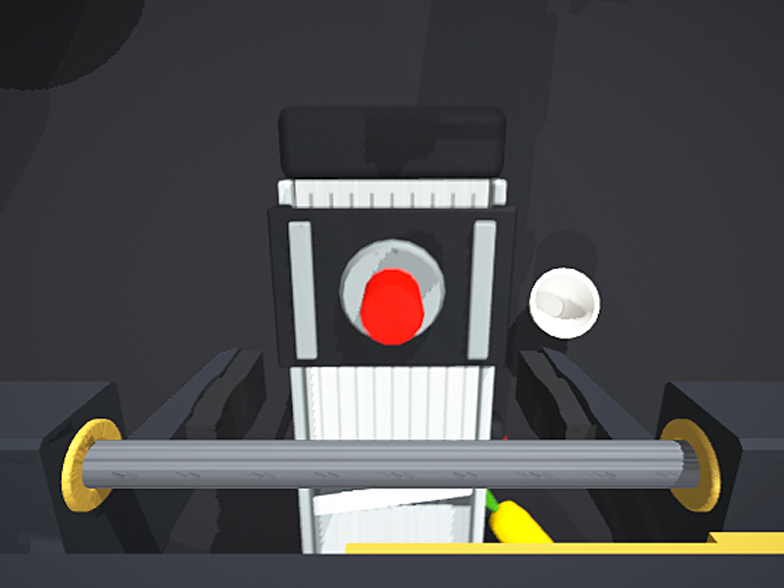

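```bash
python3 - <<'E'
from sl import *
import pickle
ci=pickle.load(open("pics/w16.pkl","rb"))
for q,z in[((392,313),78),((392,343),78),((393,288),38),((392,208),38),((392,365),38),((392,179),0),((315,500),0),((470,491),0)]:
    print(q,onplane(np.array(q)/1.4,"w",Rm,o,z,ci).round(1))
plan(Rm.apply([-1.5,142,69])+o,toolR(Rm,'knob'),10)
E
```

```text
(392, 313) [ -1.  143.9  78. ]
(392, 343) [ -0.9 128.3  78. ]
(393, 288) [ -0.4 144.9  38. ]
(392, 208) [ -1.  189.6  38. ]
(392, 365) [-0.8 97.5 38. ]
(392, 179) [ -1.  202.9   0. ]
(315, 500) [-58.2 -31.5  -0. ]
(470, 491) [ 57.6 -23.   -0. ]
max 0.31 dr [-0.003, -0.008, 0.007] end [547.6 259.5 246.7] rot err 0.03
[[-0.01, 0.0, 0.31], [-0.01, 0.0, 0.31], [-0.01, 0.0, 0.3], [-0.01, 0.0, 0.31], [-0.0, 0.0, 0.31], [-0.01, 0.0, 0.31], [-0.01, -0.0, 0.31], [-0.01, -0.0, 0.31], [-0.0, -0.0, 0.3], [-0.01, -0.0, 0.31]] each dr [[-0.003, -0.008, 0.007], [-0.003, -0.008, 0.007], [-0.003, -0.008, 0.007], [-0.003, -0.008, 0.007], [-0.003, -0.008, 0.007], [-0.003, -0.008, 0.007], [-0.003, -0.008, 0.007], [-0.003, -0.008, 0.007], [-0.003, -0.008, 0.007], [-0.003, -0.008, 0.007]]
```

Emit:
{"op": "step_arm", "data": {
  "dp": [
    [0.04,0.02,0.5],
    [0.03,0.01,0.5],
    [0,0,0.5],
    [0,0,0.5],
    [0,0,0.4],
    [0,0,0.3],
    [0,0,0.15],
    [0,0,0.1],
    [0,0,0.05],
    [0,0,0.05]
  ],
  "dr": [
    [-0.01,-0.04,0.02],
    [-0.01,-0.03,0.02],
    [0,0,0],
    [0,0,0],
    [0,0,0],
    [0,0,0],
    [0,0,0],
    [0,0,0],
    [0,0,0],
    [0,0,0]
  ]
}}

```text
clock: 32.92
ee_pos: [547.8, 259.7, 248.4]
tcp_rot: [-179.9, -23.9, 105.1]
wrist_force: [-0.1, -0.5, -0.2]
grip_width: 0.998
```

Emit:
{"op": "step_arm", "data": {
  "dp": [
    [0,0,0],
    [0,0,0],
    [0,0,0],
    [0,0,0],
    [0,0,0],
    [0,0,0],
    [0,0,0],
    [0,0,0],
    [0,0,0],
    [0,0,0]
  ],
  "dr": [
    [0,0,0],
    [0,0,0],
    [0,0,0],
    [0,0,0],
    [0,0,0],
    [0,0,0],
    [0,0,0],
    [0,0,0],
    [0,0,0],
    [0,0,0]
  ],
  "claw": 1,
  "grip_force": 25
}}

```text
clock: 33.75
ee_pos: [547.2, 259.7, 248.0]
tcp_rot: [-179.8, -23.9, 105.1]
wrist_force: [-2.2, -0.6, 2.3]
grip_width: 0.356
```

```bash
python3 - <<'E'
from sl import *
p,r,s=cur();print(s['clock'],gsl(),s['tcp_rot'],s['grip_width']*88,Rm.inv().apply(s['wrist_force']))
E
```

```text
33.75 [ -1.78248444 142.80709576  70.06748002] [-179.75051782  -23.93632154  105.08062496] 31.328244334084115 [-2.31715332  0.92992536  2.06289362]
```

Emit:
{"op": "step_arm", "data": {
  "dp": [
    [-0.1,0,0],
    [-0.2,0,0],
    [-0.4,0.01,0],
    [-0.4,0,0],
    [-0.4,0.01,0],
    [-0.4,0,0],
    [-0.4,0.01,0],
    [-0.4,0,0],
    [-0.4,0,0],
    [-0.4,0,0]
  ],
  "dr": [
    [0,0,0],
    [0,0,0],
    [0,0,0],
    [0,0,0],
    [0,0,0],
    [0,0,0],
    [0,0,0],
    [0,0,0],
    [0,0,0],
    [0,0,0]
  ]
}}

```text
clock: 34.58
ee_pos: [573.1, 166.5, 205.0]
tcp_rot: [-179.7, -24.0, 105.1]
wrist_force: [-4.5, 0.7, 2.5]
grip_width: 0.353
```

Emit:
{"op": "step_arm", "data": {
  "dp": [
    [-0.4,0,0],
    [-0.4,0.01,0],
    [-0.4,0,0],
    [-0.4,0,0],
    [-0.3,0,0],
    [-0.2,0,0],
    [-0.07,0,0],
    [0,0,0],
    [0,0,0],
    [0,0,0]
  ],
  "dr": [
    [0,0,0],
    [0,0,0],
    [0,0,0],
    [0,0,0],
    [0,0,0],
    [0,0,0],
    [0,0,0],
    [0,0,0],
    [0,0,0],
    [0,0,0]
  ]
}}

```text
clock: 35.42
ee_pos: [589.0, 109.0, 178.4]
tcp_rot: [-179.7, -23.8, 105.0]
wrist_force: [-3.9, -5.2, -1.9]
grip_width: 0.357
```

```bash
python3 - <<'E'
from sl import *
p,r,s=cur();print(s['clock'],gsl(),s['tcp_rot'],s['grip_width']*88,Rm.inv().apply(s['wrist_force']))
E
```

```text
35.4167 [ -1.71426414 -28.29568937  70.06111676] [-179.74224366  -23.82906509  105.04114745] 31.41365387698093 [-5.14669545 -4.39555108 -0.16095977]
```

Emit:
{"op": "step_arm", "data": {
  "dp": [
    [0,0,0],
    [0,0,0],
    [0,0,0],
    [0,0,0],
    [0,0,0],
    [0,0,-0.2],
    [0,0,-0.5],
    [0,0,-0.8],
    [0,0,-0.8],
    [0,0,-0.8]
  ],
  "dr": [
    [0,0,0],
    [0,0,0],
    [0,0,0],
    [0,0,0],
    [0,0,0],
    [0,0,0],
    [0,0,0],
    [0,0,0],
    [0,0,0],
    [0,0,0]
  ],
  "claw": 0
}}

```text
clock: 36.25
ee_pos: [599.3, 73.1, 265.5]
tcp_rot: [-179.8, -23.9, 105.1]
wrist_force: [-0.8, -0.7, 0.9]
grip_width: 1.001
```

```bash
python3 - <<'E'
from sl import *
import cv2,pickle
p,r,s=cur();print(s['clock'],gsl(),s['tcp_rot'],s['grip_width'])
ci=eyes.camera_info("wrist");a=eyes.get_image("wrist");pickle.dump(ci,open("pics/w17.pkl","wb"))
cv2.imwrite("pics/w17.png",cv2.resize(a[:,:,::-1],None,fx=1.4,fy=1.4,interpolation=cv2.INTER_CUBIC))
b=eyes.get_image("scene");cv2.imwrite("pics/s17.png",cv2.resize(b[60:340,150:420,::-1],None,fx=2.1,fy=2.1,interpolation=cv2.INTER_CUBIC))
E
```

```text
36.25 [ -1.44807829 -27.01868819 164.86947347] [-179.83941765  -23.92255429  105.09124849] 1.0010017931904294
```

View pics/w17.png

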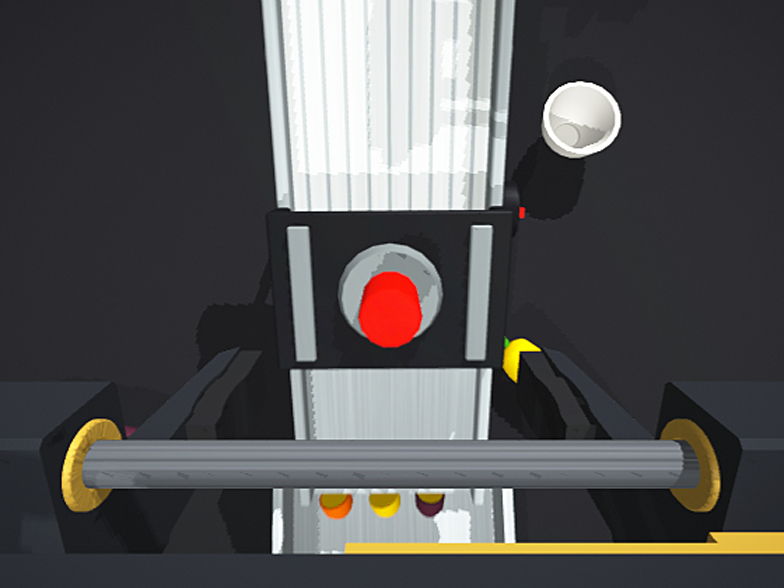

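View pics/s17.png

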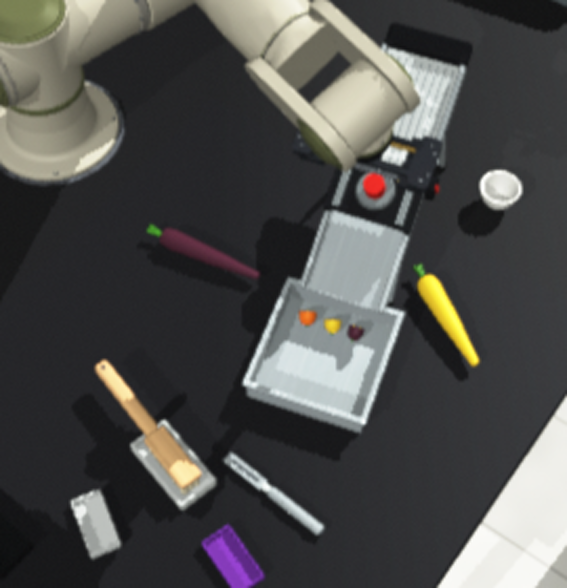

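```bash
python3 - <<'E'
from sl import *
import pickle,cv2
ci=pickle.load(open("pics/w17.pkl","rb"))
for q,z in[((391,316),78),((392,209),38),((392,367),38)]:
    print(q,onplane(np.array(q)/1.4,"w",Rm,o,z,ci).round(1))
b=eyes.get_image("top")
a=cv2.imread("pics/top0.png")
cv2.imwrite("pics/t18.png",cv2.resize(np.vstack([a[110:300,80:460],b[110:300,80:460,::-1]]),None,fx=1.55,fy=1.55))
E
```

```text
(391, 316) [ -0.8 -28.5  78. ]
(392, 209) [ 0.2 18.8 38. ]
(392, 367) [ -0.4 -75.6  38. ]
```

View pics/t18.png

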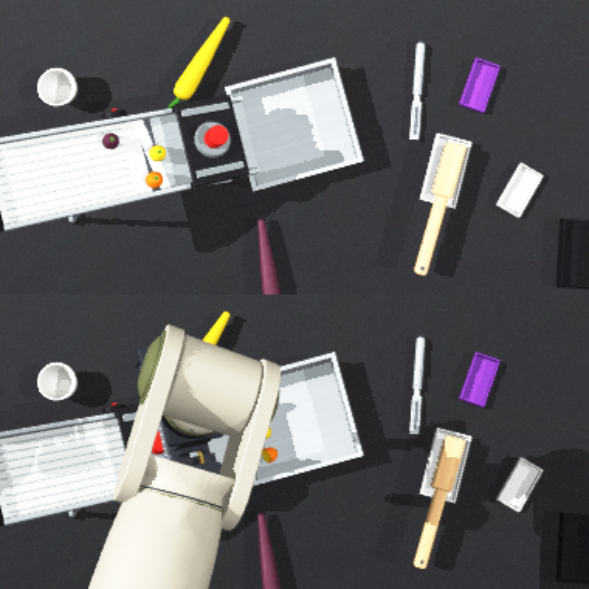

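```bash
python3 -c "
from workcell import ticket,arm
print(ticket.finish_job(), arm.get_state()['clock'])"
```

```text
the job is handed in; nothing more can be done
the job is handed in; nothing more can be done
```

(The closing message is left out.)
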